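# Lock the cooker's levelling leg with its jam nut

### The arm

A 7-joint arm with a two-finger parallel gripper is mounted at the origin on the work surface. World frame = base frame: x ahead of the robot, y to its left, z up, the work surface at z = 0. Lengths are in m, angles in rad, forces in N, time in s.
With the tool pointing down it reaches from about 0.425 to 0.925 m from the base axis. Payload 6.8 kg.
Tool frame: the origin (TCP) lies midway between the tips of the shut fingers; the grasp point (between the pads) lies 19 mm behind it; z points along the fingers, x is the direction in which the jaws open and shut, and the axes are right-handed (so a half turn about z gives the same grasp; the last joint's range is limited). The gripper opens to 85 mm and grips with 20 to 120 N. Pads are 22 mm wide; open, the fingers measure 114 mm over their backs; the gripper's body (76 mm by 85 mm) begins 54 mm behind the grasp point. The pads swing forward as they close: fully open they stand 13 mm farther back than shut.
Start: joints at [1.212, 0.477, 0.022, 1.555, -0.011, 1.109, -0.083], TCP at [0.168, -0.654, 0.231] pointing down, gripper open.
Joint ranges: [-2.96, 2.96], [-0.34, 2.1], [-1.41, 1.46], [0.24, 2.44], [-1.37, 4.51], [0.17, 1.92], [-2.96, 2.96]. Speed limits (rad/s): [2.39, 2.39, 3.14, 3.14, 3.14, 3.14, 3.14].

### API

Orientations are given as a rotation vector (axis times angle).
In Python, from rig import read_state, read_camera, finish_job gives the robot as it stands.
- The arm moves only by the tool drive_tool, never from a script. Its argument "plan" is one flat list of numbers, 5 for each row, row after row: the shift along the tool's x, y, z scaled (see below), then the turn about the tool's z scaled (see below), then the closure, from 0 (fully open) to 1 (shut). In form: [x, y, z, turn, grip, x, y, z, turn, grip, ...]. A call has 1 to 12 rows; each row is the pose to reach, as a shift and turn from the pose measured when the call began, along the tool's axes at that moment; what a row does not reach only later rows make up. The controller multiplies each number of a shift by 300 mm and each number of a turn by pi/2 rad. A row lasts 1/8 s, in which the tool goes at most 62.5 mm and 10.7 degrees, less where a joint would pass 70% of its speed; a pose out of reach is approached as far as the arm can. A call with a number of a shift or a turn outside -1 to 1 is refused whole. A call with a gripper value outside its range is refused whole. The fingers move at their own pace and stop on an object; "force" is the grip in N (left out, the last holds). Time passes only in rows, so rows that repeat a pose let the fingers close. It gives the time, the measured TCP pose, the force and the opening at its end, in the units of the state.
- read_state(): the state, without advancing time (a new reading comes with each control period).
- read_camera(name): name is "side" or "top"; returns a dict with "frame" (384x512x3 uint8, blue, green, red), "z_map" (384x512 float32, m along the optical axis (not along the pixel's ray), 0 where there is no reading), "mtx" (3x3 intrinsics, pixels), "R" (3x3) and "t" (3): a world point X has camera coordinates R X + t. Camera axes: x right, y down, z forward; pixel columns grow to the right and rows downward; lengths in m; the calibration is good to about 2 mm. A picture is of the moment at which its call begins.
- finish_job(): hands the job in, once; it reports no verdict.
The state is a dict: "clock": time; "joint_pos": joint angles; "qd": joint speeds; "effort": joint torques, N m; "position": TCP position; "eef_rot": TCP orientation; "ft_force": force on the tool from outside, world axes, zero at the start; "torque": the same for the moment, N m; "width": finger opening in m.
Only numpy, scipy, OpenCV 4.12 (cv2) and the standard library are available. Lean on these libraries where they do the work, as an engineer would, in place of code of your own. Each camera call takes 0.05 s, during which the arm holds its last target.

### The job

Lock the cooker's levelling leg. Slide the red-handled spanner fully home onto the lower brass nut, lay it flat on the base plate with its handle resting gently against the yellow lug, and let go of it, so that it holds the brass nut on its setting. Then swing the orange-knobbed lever of the jam nut clockwise, seen from above, until it tightens against the brass nut, and nip it up with a steady sideways push of about 14 N on the knob for about a second, never more than 18 N; leave it tight with the spanner still in place, do not let the brass nut turn by more than about 25 degrees, and leave everything else alone.

Things in the scene. Friction and masses are not known exactly. Their poses are not given: they have to be found in the camera images.
- bracket: fixed steel base plate of the levelling leg, 157 x 90 mm, 16 mm thick; origin on the table under the axis of the upright 20 mm stud. Along its own x the plate reaches from 112 mm behind (-x) to 45 mm ahead of the stud, along y 45 mm each side. The stud's top is 66 mm above the table. z up
- lug: yellow brace lug fixed upright on the plate, 14 mm along x, 14 mm along y, 26 mm high; origin at the foot of its face that looks to -y, at the middle of that face, on the plate's top, 99 mm behind (-x) and 8 mm to the +y side of the stud. Its face is in the x-z plane of its frame. A spanner on the brass nut whose axis is parallel to the bracket's x touches this face with its handle; turning it clockwise from above presses it on
- nut_centre (a point): centre of the lower, brass hexagon nut on the stud: 30 mm across flats, 34.6 mm across corners, 15 mm high, its underside 1 mm above the plate. x points from the axis to one corner, so two flats are parallel to x (the nut looks the same every 60 degrees). At the start the x axis stands 3 to 8 degrees anticlockwise of the bracket's x. It turns stiffly on the stud (about 0.17 N m), z up
- nut_mark (a point): the corner of the brass nut, with a red paint dot, on its x axis, 17.3 mm from the stud's axis, at half its height
- jam (a joint): turn of the jam nut, rad, clockwise from above: starts at -0.65 to -0.4; 0 where it meets the spring washer on the brass nut. Runs at about 1 N at the knob until then. At 0 it is not yet tight: it drags the washer on at about 2 N for 0 to 0.75 rad more, each time different, not seen here. Then the washer bites and, with the spanner's play (5 degrees) taken up, it stiffens by about 1 N per mm
- spanner: red-handled open-ended spanner, 0.25 kg, lying flat; origin on its underside at the middle of its jaw, where the nut's axis comes when it is fully home. The jaw opens to +x, the handle runs to -x, z up. Jaw 31.6 mm wide with flared tips up to 21 mm ahead of the origin; head 12 mm thick, 54 mm wide; handle 16 mm wide and 20 mm thick, from 47 to 180 mm behind the origin, its underside level with the head's; its balance point is about 95 mm behind the origin
- spanner_jaw (a point): middle of the red spanner's jaw, 6 mm above its underside; axes as the spanner's
- spanner_grip (a point): centre of the red spanner's handle at the place to grip it, 136 mm behind the jaw's middle, 10 mm above its underside; beyond the plate's edge when the spanner is on the nut
- spanner_brace (a point): point on the +y side of the red spanner's handle, 99 mm behind the jaw's middle, 10 mm above its underside, that comes against the lug
- small_spanner_mid (a point): middle of the other spanner, blue handle, jaw only 19 mm wide, too small for these nuts; 10 mm above its underside. Not needed
- level: yellow spirit level standing on its edge, 30 x 240 x 50 mm; origin under its centre. Not needed
- mug: white mug, 80 mm wide, 90 mm high; origin under its centre. Not needed
- spice_jar: amber glass jar with black cap, 52 mm wide, 100 mm high; origin under its centre. Not needed
- parts_tray: blue divided tray, 110 x 150 x 30 mm; origin under its centre. Not needed
- oil_bottle: green glass bottle, 60 mm wide, 210 mm high; origin under its centre. Not needed
- pepper_mill: dark wooden pepper mill, 52 mm wide, 157 mm high; origin under its centre. Not needed
- knob (a point): centre of the free part of the orange upright knob (19 mm wide; free for 13 mm below this point and 15 mm above it) that stands at the end of the black lever of the jam nut; 70 mm from the stud's axis. The lever is 8 mm thick and lies below the knob
There are look-alikes about, which are no part of the job. Leave any pink or purple look-alike of the spanner alone. Of the things shaped like the bracket, the steel one is meant.

How it is judged:
By the outcome, as a careful person would: the job done as asked, in the order asked, and still so for the second after the job is handed in, with the robot touching nothing.
It also fails if it takes over 72 s, if anything falls off the work surface, if the arm or the gripper's body presses on something with over 40 N, if the wrist force passes 120 N, or if a joint passes its speed limit or range.

## Working session

There is one attempt and no reset: what is moved stays moved. The work goes in short steps, Python scripts to look and compute and a tool call to move; the robot and the scene stay as the last step left them, time stands still between calls to the robot, and variables do not carry over. Pictures are saved under pics/ and viewed, and the job is handed in when it is done.

Besides the shell and the picture viewer there is one more tool, called after "Request:" by a JSON object that holds its "method" and its "body", one argument or row to a line. drive_tool: Moves the arm, as the interface text tells. Its arguments: {"type":"object","properties":{"plan":{"type":"array"},"force":{"type":"number"}},"required":["plan"]}

```bash
mkdir -p pics; ls; python3 - <<'E'
from rig import *
import cv2,numpy as np,pickle
s=read_state(); print(s)
for n in("top","side"):
    c=read_camera(n); cv2.imwrite(f"pics/{n}0.png",cv2.resize(c["frame"],(768,576),interpolation=cv2.INTER_CUBIC)); pickle.dump(c,open(f"{n}0.pkl","wb"))
    print(n,c["mtx"],c["R"],c["t"], -c["R"].T@c["t"])
E
```

```text
pics
{'clock': 0.0, 'joint_pos': array([ 1.21188908,  0.4778337 ,  0.02235103,  1.55645519, -0.01148683,
        1.10929304, -0.08309612]), 'qd': array([-6.09406564e-05,  3.23085846e-04, -1.58337931e-03,  5.18104597e-04,
       -2.77035808e-04,  5.48058239e-04,  1.76903586e-04]), 'effort': array([-5.97171856e-04, -5.96453226e+01,  1.60717964e+00, -2.81204903e+01,
        1.23752811e-02,  9.25981236e-03,  1.32971287e-06]), 'position': array([ 0.16735289, -0.65331201,  0.23030184]), 'eef_rot': array([-2.48106358e+00,  1.92550164e+00,  2.45097567e-03]), 'ft_force': array([0.15742257, 0.18351647, 0.21561856]), 'torque': array([ 0.03475906,  0.02452847, -0.03122112]), 'width': 0.08531897191297906}
top [[350.34863504   0.         256.46009664]
 [  0.         350.34863504 195.24114585]
 [  0.           0.           1.        ]] [[ 0.00289169 -0.99969207 -0.02464559]
 [-0.98767148  0.00100223 -0.15653766]
 [ 0.15651415  0.0247944  -0.98736445]] [0.00742901 0.51096188 1.11334123] [ 0.33038733 -0.02069001  1.17944142]
side [[407.90801302   0.         252.34774955]
 [  0.         407.90801302 196.28555861]
 [  0.           0.           1.        ]] [[-0.98648563 -0.1636357  -0.00833416]
 [-0.07588212  0.50135691 -0.8619067 ]
 [ 0.14521709 -0.84962616 -0.50699841]] [0.48995293 0.09727357 1.12527331] [0.32730393 0.98746665 0.65843587]
```

View pics/top0.png

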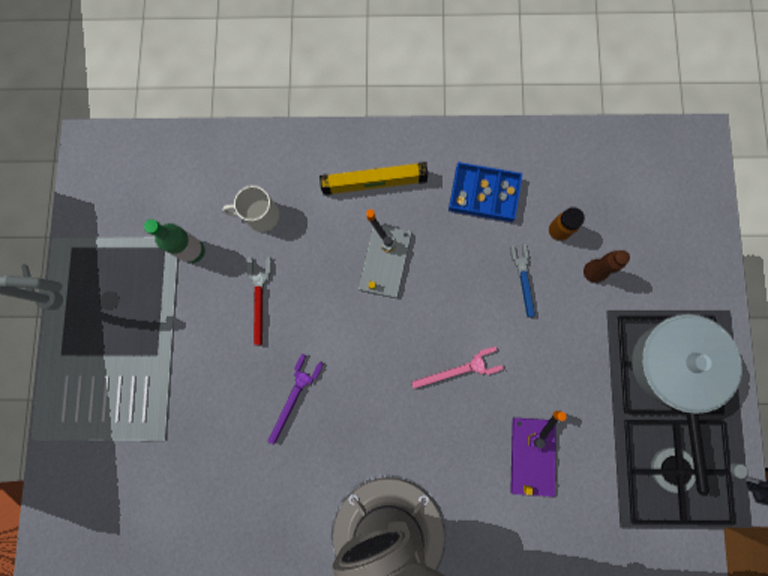

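View pics/side0.png

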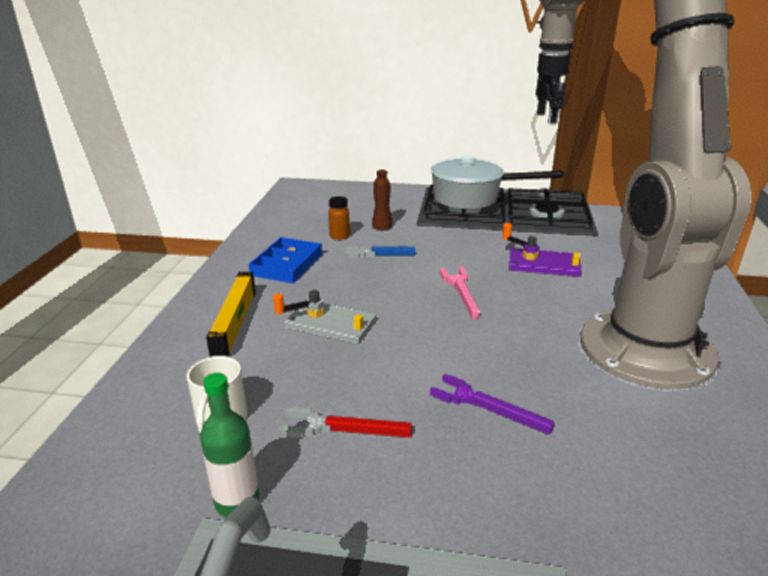

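```bash
cat > h.py <<'E'
import numpy as np,cv2,pickle
from rig import *
def ray(c,u,v):
    d=c["R"].T@(np.linalg.inv(c["mtx"])@np.array([u,v,1.])); return -c["R"].T@c["t"],d
def onz(c,u,v,z):
    o,d=ray(c,u,v); return o+d*(z-o[2])/d[2]
def proj(c,X):
    p=c["mtx"]@(c["R"]@np.asarray(X,float)+c["t"]); return p[:2]/p[2]
def tri(c1,p1,c2,p2):
    o1,d1=ray(c1,*p1);o2,d2=ray(c2,*p2)
    s=np.linalg.lstsq(np.c_[d1,-d2],o2-o1,rcond=None)[0]
    a=o1+d1*s[0];b=o2+d2*s[1]; return (a+b)/2,np.linalg.norm(a-b)
def crop(c,x0,y0,w,h,f,name):
    cv2.imwrite(name,cv2.resize(c["frame"][y0:y0+h,x0:x0+w],(w*f,h*f),interpolation=cv2.INTER_NEAREST))
E
python3 - <<'E'
from h import *
t=pickle.load(open("top0.pkl","rb"));s=pickle.load(open("side0.pkl","rb"))
a=t["frame"][130:210,230:290];b=t["frame"][160:240,150:210]
f=cv2.resize(np.hstack([a,b]),None,fx=6,fy=6,interpolation=cv2.INTER_NEAREST);cv2.imwrite("pics/c1.png",f)
a=s["frame"][185:235,175:260];b=s["frame"][260:310,185:280]
f=cv2.resize(np.hstack([a,b]),None,fx=4,fy=4,interpolation=cv2.INTER_NEAREST);cv2.imwrite("pics/c2.png",f)
E
```

```text
(no output)
```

View pics/c1.png

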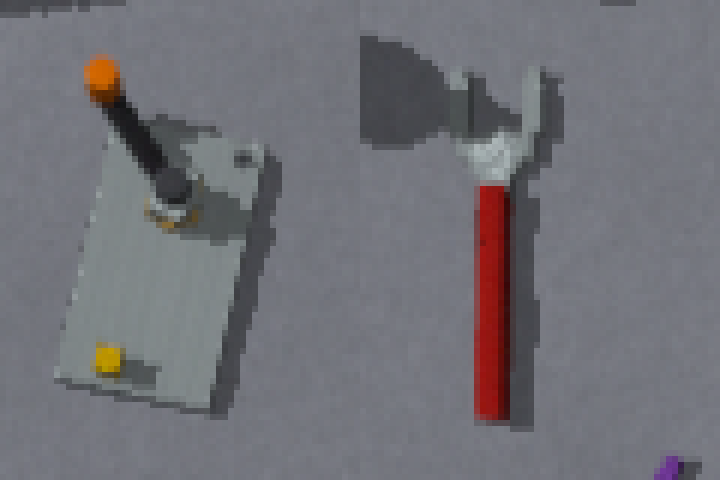

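View pics/c2.png

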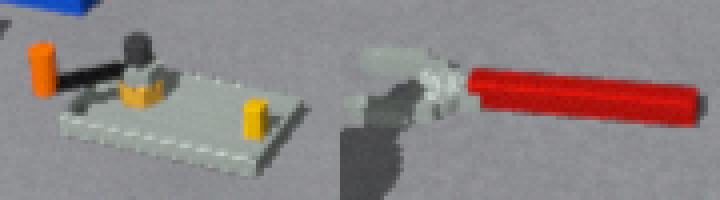

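The top crop shows the steel bracket: knob at about (247,143), stud top (259,160), lug (248,190) in raw pixels. The red spanner lies with its handle from (171,190) to (171,230) and its jaw pointing up.

Possible mix-ups (768-wide top view):
- **Spanners:** red (260,300), purple (297,400), pink (460,368), blue (523,280).
- **Brackets:** steel (385,262), purple (535,455).

I choose the red spanner and the steel bracket, as the crop confirms.

```bash
cat > meas.py <<'E'
from h import *
def mask(c,kind,roi=None):
    f=c["frame"].astype(int);b,g,r=f[...,0],f[...,1],f[...,2]
    if kind=="red": m=(r>90)&(g<60)&(b<60)
    if kind=="orange": m=(r>180)&(g>60)&(g<150)&(b<70)
    if kind=="yellow": m=(r>150)&(g>120)&(b<80)&(g>0.68*r)
    if kind=="plate": m=(g-b>=2)&(abs(r-g)<25)&(g>60)
    m=m.astype(np.uint8)
    if roi:
        z=np.zeros_like(m);x0,y0,x1,y1=roi;z[y0:y1,x0:x1]=1;m*=z
    return m
def big(m):
    n,l,s,c=cv2.connectedComponentsWithStats(m); i=1+np.argmax(s[1:,4]); return (l==i).astype(np.uint8),s[i],c[i]
E
python3 - <<'E'
from meas import *
t=pickle.load(open("top0.pkl","rb"));s=pickle.load(open("side0.pkl","rb"))
for n,c in(("top",t),("side",s)):
    m,st,ce=big(mask(c,"red",(140,150,300,310))); print(n,"red",st,ce)
    ys,xs=np.nonzero(m)
    for z in (0.020,):
        P=np.array([onz(c,u,v,z)[:2] for u,v in zip(xs,ys)])
        print(cv2.minAreaRect(P.astype(np.float32)*1000))
for n,c,roi in(("top",t,(230,130,290,210)),("side",s,(175,185,260,235))):
    for k in("orange","yellow"):
        m=mask(c,k,roi)
        if m.sum()==0: print(n,k,0);continue
        m,st,ce=big(m);print(n,k,st,ce)
m,st,ce=big(mask(t,"plate",(230,130,290,210)));print("plate",st,ce)
ys,xs=np.nonzero(m);P=np.array([onz(t,u,v,.016)[:2] for u,v in zip(xs,ys)]);print(cv2.minAreaRect(P.astype(np.float32)*1000),cv2.boxPoints(cv2.minAreaRect(P.astype(np.float32)*1000)))
cv2.imwrite("pics/m.png",cv2.resize(m[130:210,230:290]*255,None,fx=6,fy=6,interpolation=0))
E
```

```text
top red [169 191   5  39 169] [171.28402367 210.84023669]
((464.9696960449219, 294.6495361328125), (128.4161834716797, 13.443388938903809), 2.3150641918182373)
side red [217 277  58  14 531] [245.77212806 283.80602637]
((463.2646484375, 305.1424560546875), (131.3636932373047, 30.908103942871094), 1.7462866306304932)
top orange [244 140   5   5  19] [246.26315789 141.63157895]
top yellow [246 188   4   4  14] [247.5        189.28571429]
side orange [182 196   7  13  67] [184.98507463 201.70149254]
side yellow [236 210   6  10  45] [238.         214.26666667]
plate [254 162  10   7  26] [258.34615385 165.80769231]
((616.979248046875, 3.3869457244873047), (33.29520034790039, 17.766775131225586), 75.42353057861328) [[604.192    -10.489113]
 [621.38696  -14.96051 ]
 [629.7665    17.263004]
 [612.57153   21.734402]]
```

View pics/m.png

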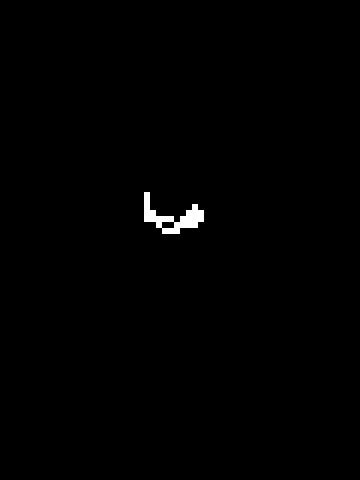

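```bash
python3 - <<'E'
from meas import *
t=pickle.load(open("top0.pkl","rb"))
f=t["frame"]
print(f[175,250:258],f[175,235:238],f[175,278:282], f[200,245])
# heights
z=t["z_map"];vv,uu=np.mgrid[0:384,0:512]
K=t["mtx"];C=np.stack([(uu-K[0,2])/K[0,0]*z,(vv-K[1,2])/K[1,1]*z,z],-1)-t["t"]
W=C@t["R"]; np.save("W.npy",W)
np.set_printoptions(linewidth=250)
print((W[180,234:285,2]*1000).round().astype(int))
print((W[140:205,248,2]*1000).round().astype(int))
print((W[210,160:185,2]*1000).round().astype(int))
print((W[165:205,171,2]*1000).round().astype(int))
E
```

```text
[[138 136 129]
 [136 135 127]
 [137 134 127]
 [139 137 129]
 [138 136 127]
 [136 134 127]
 [137 136 128]
 [139 137 130]] [[124 117 114]
 [122 116 113]
 [123 115 114]] [[126 118 117]
 [128 119 118]
 [127 120 117]
 [125 118 116]] [129 121 119]
[ 1  3  2  0  2  0  3 -1 14 17 18 16 16 15 18 13 17 17 21 17 21 22 18 21 14 13 16 18 17 13 14 14 17 18 16  2  2  0  1  2 -1  1  3  4  1  0  3 -1  2  0  2]
[76 79 77 73 74 69 52 45 48 48  5  3 15 13 16 20 13 18 14 16 16 18 19 17 15 18 17 17 11 16 17 21 16 15 20 14 15 18 16 16 18 19 17 23 17 16 17 15 43 41 45 45 37 17 18  8 -4  3 -1  4 -2  1  3  2  1]
[ 4  2  5  0 -1  1  5  0  1 18 24 26 20 21 13 -2  4  5 -4  0 -2  0  5 -2  4]
[ 4 -1  2  5  2 -2 -1 -1  1 -1  7 -1  2  2  3  1  2 15 18 14 14 14  7 12 10 12 20 21 23 23 23 22 22 20 20 21 18 22 22 23]
```

```bash
python3 - <<'E'
from meas import *
np.set_printoptions(suppress=True,precision=4,linewidth=150)
t=pickle.load(open("top0.pkl","rb"));s=pickle.load(open("side0.pkl","rb"))
W=np.load("W.npy")
f=t["frame"].astype(int);b,g,r=f[...,0],f[...,1],f[...,2]
roi=np.zeros(b.shape,bool);roi[130:210,230:290]=1
m=(roi&(b-g<5)&(g-r>=4)&(g>110)&(W[...,2]>.008)).astype(np.uint8)
m2=(roi&(W[...,2]>.008)&(W[...,2]<.026)).astype(np.uint8)
for mm in(m,m2):
    mm=big(mm)[0]
    ys,xs=np.nonzero(mm);P=np.array([onz(t,u,v,.016)[:2] for u,v in zip(xs,ys)])*1000
    R=cv2.minAreaRect(P.astype(np.float32));print(len(xs),R,cv2.boxPoints(R).tolist())
cv2.imwrite("pics/m.png",cv2.resize(np.hstack([m,m2])[130:210,:][:,np.r_[230:290,742:802]]*255,None,fx=6,fy=6,interpolation=0))
# stud top
q=roi&(W[...,2]>.058)&(W[...,2]<.072)
ys,xs=np.nonzero(q);print("studtop px",len(xs),xs.mean(),ys.mean(),onz(t,xs.mean(),ys.mean(),.066))
# knob tri
print("knob tri",tri(t,(246.26,141.63),s,(184.985,201.7)))
print("lug tri",tri(t,(247.5,189.29),s,(238,214.27)))
print("lug top z42",onz(t,247.5,189.29,.042))
# spanner head height points
q=np.zeros(b.shape,bool);q[165:195,155:190]=1
q&=(W[...,2]>.006)&(W[...,2]<.018)
ys,xs=np.nonzero(q);print(len(xs)); P=np.array([onz(t,u,v,.012)[:2] for u,v in zip(xs,ys)])*1000
print(P.min(0),P.max(0))
E
```

```text
764 ((585.7705078125, 10.652957916259766), (88.1756362915039, 143.48089599609375), 77.74958038330078) [[506.3088684082031, -17.20872688293457], [646.5226440429688, -47.6531982421875], [665.232177734375, 38.51464080810547], [525.0183715820312, 68.95911407470703]]
1053 ((589.9849243164062, 8.97513198852539), (90.08927154541016, 157.62857055664062), 77.71370697021484) [[503.3904113769531, -18.266407012939453], [657.4087524414062, -51.80923843383789], [676.5794677734375, 36.216670989990234], [522.5610961914062, 69.75950622558594]]
studtop px 37 256.56756756756755 157.94594594594594 [0.6305 0.0073 0.066 ]
knob tri (array([0.6858, 0.0414, 0.0594]), np.float64(0.004742861247825085))
lug tri (array([0.5321, 0.0381, 0.0292]), np.float64(0.0015443423683781886))
lug top z42 [0.5306 0.0375 0.042 ]
195
[520.0033 250.8457] [621.2984 350.9205]
```

View pics/m.png

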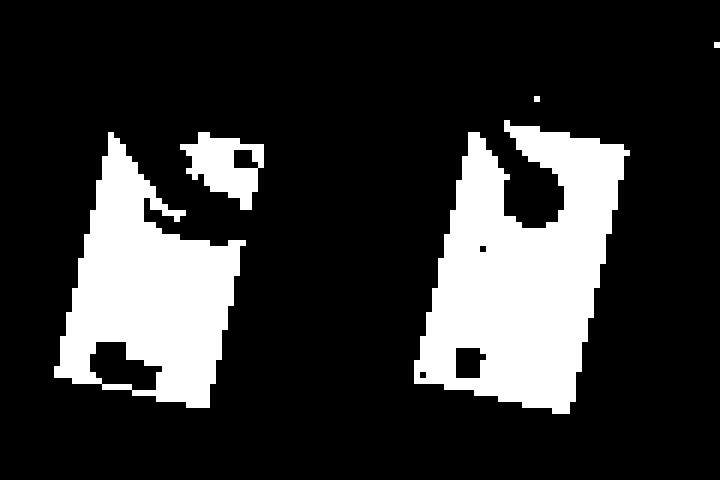

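```bash
python3 - <<'E'
from meas import *
np.set_printoptions(suppress=True,precision=4,linewidth=150)
t=pickle.load(open("top0.pkl","rb"));s=pickle.load(open("side0.pkl","rb"))
a=t["frame"][135:175,235:280];b=s["frame"][185:225,180:235]
cv2.imwrite("pics/c3.png",np.vstack([cv2.resize(a,None,fx=8,fy=8,interpolation=0)[:300,:360],cv2.resize(b,None,fx=8,fy=8,interpolation=0)[:300,:360]]) if 0 else cv2.resize(np.hstack([a,b]),None,fx=8,fy=8,interpolation=0))
yaw=np.radians(-12.3);R=np.array([[np.cos(yaw),-np.sin(yaw)],[np.sin(yaw),np.cos(yaw)]])
st=np.array([.6233,.0018])
for n,p in(("studtop",(0,0,.066)),("nutc",(0,0,.0245)),("nut top near",(-.015,0,.032)),("lugtopctr",(-.099,.015,.042)),("lugfootface",(-.099,.008,.016)),("c++",(.045,.045,.016)),("c+-",(.045,-.045,.016)),("c-+",(-.112,.045,.016)),("c--",(-.112,-.045,.016))):
    X=np.r_[st+R@np.array(p[:2]),p[2]]
    print(n,X,proj(t,X),proj(s,X))
E
```

```text
studtop [0.6233 0.0018 0.066 ] [258.2352 160.0822] [208.9009 194.2104]
nutc [0.6233 0.0018 0.0245] [258.4759 163.2139] [209.7789 206.3869]
nut top near [0.6086 0.005  0.032 ] [257.474  166.9119] [214.2129 205.1781]
lugtopctr [0.5298 0.0375 0.042 ] [247.4845 189.5385] [238.4494 210.3784]
lugfootface [0.5283 0.0307 0.016 ] [249.8937 191.3028] [239.6533 216.8213]
c++ [0.6769 0.0362 0.016 ] [248.5542 148.6933] [189.0612 213.5911]
c+- [ 0.6577 -0.0518  0.016 ] [274.1862 153.9988] [203.4937 198.7623]
c-+ [0.5235 0.0696 0.016 ] [238.3504 192.7269] [238.6946 224.5831]
c-- [ 0.5043 -0.0183  0.016 ] [264.4426 198.3309] [250.7735 208.4754]
```

View pics/c3.png

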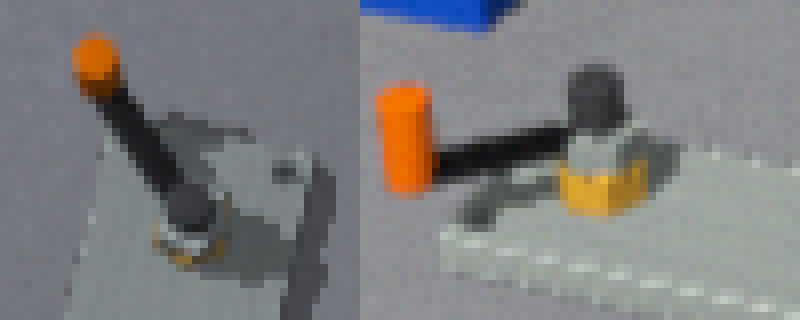

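```bash
python3 - <<'E'
from meas import *
np.set_printoptions(suppress=True,precision=4,linewidth=150)
t=pickle.load(open("top0.pkl","rb"));s=pickle.load(open("side0.pkl","rb"))
f=t["frame"].astype(float)
red=f[...,2]-f[...,1]
print(red[186:194,171],red[226:234,171])
print(red[200,165:178],red[220,165:178], f[210,165:178])
pts=[]
for v in range(193,229):
    w=np.clip((red[v,164:180]-20)/(150-20),0,1); 
    pts.append(((w*np.arange(164,180)).sum()/w.sum(),v,w.sum()))
pts=np.array(pts);k=np.polyfit(pts[:,1],pts[:,0],1);print("col fit",k,pts[:,2].mean())
A=onz(t,np.polyval(k,193),193,.02);B=onz(t,np.polyval(k,228),228,.02);print(A,B,np.degrees(np.arctan2(A[1]-B[1],A[0]-B[0])))
# side view: handle mask corners
m,_,_=big(mask(s,"red",(140,150,300,310)));R=cv2.minAreaRect(np.argwhere(m)[:,::-1].astype(np.float32));print(cv2.boxPoints(R))
S=read_state();Rm=cv2.Rodrigues(S["eef_rot"])[0];print("tool axes cols\n",Rm)
E
```

```text
[-10.  -9.  -9.  -8.  11. 119. 129. 130.] [127. 127. 124.  94.  13.  -2.  -2.  -1.]
[ -3.  -1.  -1.  -1.  47. 104. 127. 120. 103.  40.  11.  -2.  -1.] [ -2.  -2.  -3.   2. 101. 131. 127. 121.  83.  46.  11.  -1.  -1.] [[130. 121. 118.]
 [129. 120. 118.]
 [131. 122. 120.]
 [130. 121. 121.]
 [ 75.  72. 136.]
 [ 18.  24. 155.]
 [ 17.  23. 150.]
 [ 18.  22. 143.]
 [  8.  13. 102.]
 [ 11.  11.  56.]
 [ 59.  57.  67.]
 [ 76.  71.  70.]
 [ 76.  71.  70.]]
col fit [ -0.0125 173.861 ] 3.5814102564102566
[0.5221 0.2955 0.02  ] [0.4043 0.2921 0.02  ] 1.64438736478922
[[216.3849 286.1758]
 [217.2018 276.6459]
 [274.2115 281.5324]
 [273.3947 291.0624]]
tool axes cols
 [[ 0.2482 -0.9687 -0.0005]
 [-0.9687 -0.2482  0.0015]
 [-0.0016  0.0001 -1.    ]]
```

```bash
cat >> h.py <<'E'
def rows(targets,verbose=True):
    "targets: (x,y,z,tool-x world angle deg) -> scaled rows from the measured pose"
    S=read_state();Rm=cv2.Rodrigues(np.array(S["eef_rot"]))[0]
    a0=np.degrees(np.arctan2(Rm[1,0],Rm[0,0]))
    print("now",S["clock"],S["position"].round(4),"ang",round(a0,2),"F",S["ft_force"].round(2),"w",round(S["width"],4),"q",S["joint_pos"].round(2))
    for x,y,z,a in targets:
        d=Rm.T@(np.array([x,y,z])-S["position"])/.3
        da=-((a-a0+180)%360-180)/90
        print((round(d[0],4),round(d[1],4),round(d[2],4),round(da,4)), "rows>=",np.ceil(max(np.linalg.norm(d)*300/62.5,abs(da)*90/10.7)))
E
python3 - <<'E'
from h import *
W=np.load("W.npy")
h=W[...,2]
print("pan max h",np.percentile(h[200:290,400:495],[90,99,100]), "table region max", h[150:300,160:400].max())
rows([(.45,-.45,.28,-80),(.6,-.2,.28,-85)])
E
```

```text
pan max h [0.13142753 0.15835784 1.17944142] table region max 1.1794414186330744
now 0.1 [ 0.1674 -0.6534  0.2304] ang -75.63 F [ 0.31  0.15 -0.66] w 0.0855 q [ 1.21  0.48  0.02  1.56 -0.01  1.11 -0.08]
(np.float64(-0.4231), np.float64(-1.0809), np.float64(-0.1647), np.float64(0.0486)) rows>= 6.0
(np.float64(-1.1063), np.float64(-1.7721), np.float64(-0.1637), np.float64(0.1041)) rows>= 11.0
```

Request:
{"method": "drive_tool", "body": {
  "plan": [-0.38, -0.98, -0.15, 0.04, 0, -0.38, -0.98, -0.15, 0.04, 0, -0.38, -0.98, -0.15, 0.04, 0, -0.38, -0.98, -0.15, 0.04, 0, -0.38, -0.98, -0.15, 0.04, 0, -0.38, -0.98, -0.15, 0.04, 0, -0.38, -0.98, -0.15, 0.04, 0]
}}

```text
clock: 0.98
position: [0.4239, -0.4697, 0.2752]
eef_rot: [-2.421, 2.001, 0.004]
ft_force: [-0.2, -1.0, 0.1]
width: 0.0853
```

```bash
python3 - <<'E'
from h import *
rows([(.6,-.22,.27,-85),(.6,-.18,.27,-85)])
E
```

```text
now 0.975 [ 0.4239 -0.4697  0.2752] ang -79.16 F [-0.15 -0.98  0.07] w 0.0853 q [ 0.78  0.37 -0.06  1.61  0.02  1.16 -0.66]
(np.float64(-0.7072), np.float64(-0.7331), np.float64(0.0179), np.float64(0.0648)) rows>= 5.0
(np.float64(-0.8381), np.float64(-0.7581), np.float64(0.0182), np.float64(0.0648)) rows>= 6.0
```

Request:
{"method": "drive_tool", "body": {
  "plan": [-0.84, -0.76, 0.02, 0.065, 0, -0.84, -0.76, 0.02, 0.065, 0, -0.84, -0.76, 0.02, 0.065, 0, -0.84, -0.76, 0.02, 0.065, 0, -0.84, -0.76, 0.02, 0.065, 0, -0.84, -0.76, 0.02, 0.065, 0, -0.84, -0.76, 0.02, 0.065, 0]
}}

```text
clock: 1.85
position: [0.6006, -0.1786, 0.2688]
eef_rot: [-2.318, 2.12, 0.005]
ft_force: [-0.3, -0.9, -0.4]
width: 0.0854
```

```bash
python3 - <<'E'
from h import *
rows([(.56,.1,.27,-88.2),(.443,.293,.15,-88.2)])
E
```

```text
now 1.85 [ 0.6006 -0.1786  0.2688] ang -84.91 F [-0.28 -0.87 -0.44] w 0.0854 q [ 0.32  0.38 -0.17  1.62  0.07  1.15 -1.35]
(np.float64(-0.937), np.float64(0.0522), np.float64(-0.0016), np.float64(0.0366)) rows>= 5.0
(np.float64(-1.6114), np.float64(0.3828), np.float64(0.4007), np.float64(0.0366)) rows>= 9.0
```

Request:
{"method": "drive_tool", "body": {
  "plan": [-0.94, 0.05, 0, 0.037, 0, -0.94, 0.05, 0, 0.037, 0, -0.94, 0.05, 0, 0.037, 0, -0.94, 0.05, 0, 0.037, 0, -0.94, 0.05, 0, 0.037, 0, -0.94, 0.05, 0, 0.037, 0]
}}

```text
clock: 2.6
position: [0.5601, 0.1009, 0.2694]
eef_rot: [2.256, -2.186, -0.005]
ft_force: [1.1, -0.4, 0.1]
width: 0.0856
```

```bash
python3 - <<'E'
from h import *
rows([(.443,.293,.15,-88.2),(.443,.293,.1,-88.2)])
E
```

```text
now 2.6 [0.5601 0.1009 0.2694] ang -88.18 F [ 1.08 -0.41  0.06] w 0.0856 q [-0.05  0.29 -0.29  1.75  0.09  1.12 -1.91]
(np.float64(-0.6514), np.float64(0.3689), np.float64(0.4003), np.float64(0.0002)) rows>= 5.0
(np.float64(-0.651), np.float64(0.3684), np.float64(0.567), np.float64(0.0002)) rows>= 5.0
```

Request:
{"method": "drive_tool", "body": {
  "plan": [-0.651, 0.369, 0.4, 0, 0.4, -0.651, 0.369, 0.4, 0, 0.4, -0.651, 0.369, 0.4, 0, 0.4, -0.651, 0.369, 0.4, 0, 0.4, -0.651, 0.369, 0.4, 0, 0.4, -0.651, 0.369, 0.4, 0, 0.4, -0.651, 0.369, 0.5, 0, 0.4, -0.651, 0.369, 0.6, 0, 0.4, -0.651, 0.369, 0.6, 0, 0.4]
}}

```text
clock: 3.72
position: [0.4439, 0.2892, 0.089]
eef_rot: [2.248, -2.188, -0.004]
ft_force: [0.3, -0.3, 0.3]
width: 0.051
```

```bash
python3 - <<'E'
from h import *
t=read_camera("top");s=read_camera("side")
a=t["frame"][150:250,130:230];b=s["frame"][200:300,180:300]
cv2.imwrite("pics/a1.png",cv2.resize(np.hstack([a,b]),None,fx=3.5,fy=3.5))
rows([(.443,.293,.003,-88.2)])
E
```

```text
now 3.825 [0.4446 0.2916 0.0911] ang -88.37 F [-0.17  0.07  0.14] w 0.0513 q [-0.41  0.45 -0.36  2.    0.23  0.73 -2.45]
(np.float64(-0.0043), np.float64(0.005), np.float64(0.2938), np.float64(-0.0018)) rows>= 2.0
```

View pics/a1.png

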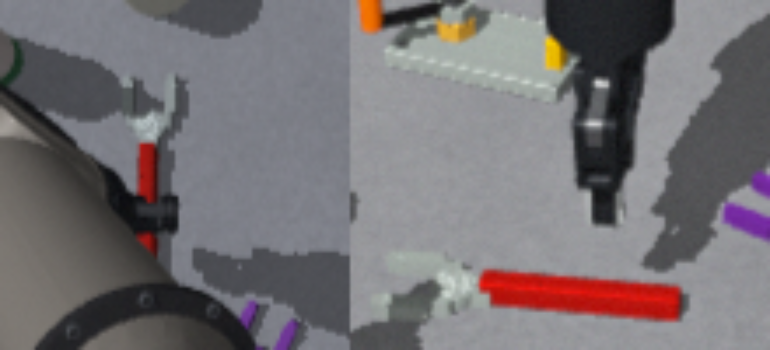

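The gripper is centred over the red handle, about two thirds of the way back. Next I descend and close.

Request:
{"method": "drive_tool", "body": {
  "plan": [-0.004, 0.005, 0.15, -0.002, 0.4, -0.004, 0.005, 0.24, -0.002, 0.4, -0.004, 0.005, 0.288, -0.002, 0.4, -0.004, 0.005, 0.288, -0.002, 0.5, -0.004, 0.005, 0.288, -0.002, 0.7, -0.004, 0.005, 0.288, -0.002, 0.9, -0.004, 0.005, 0.288, -0.002, 1, -0.004, 0.005, 0.288, -0.002, 1, -0.004, 0.005, 0.288, -0.002, 1, -0.004, 0.005, 0.288, -0.002, 1],
  "force": 90
}}

```text
clock: 5.08
position: [0.4439, 0.2935, 0.0063]
eef_rot: [-2.254, 2.184, 0.003]
ft_force: [-1.3, -1.2, 5.7]
width: 0.0134
```

```bash
python3 - <<'E'
from h import *
rows([(.443,.293,.13,-88.2)])
E
```

```text
now 5.075 [0.4439 0.2935 0.0063] ang -88.19 F [-1.31 -1.17  5.68] w 0.0134 q [-0.46  0.59 -0.3   2.03  0.31  0.56 -2.52]
(np.float64(0.0003), np.float64(0.0027), np.float64(-0.4122), np.float64(0.0001)) rows>= 2.0
```

Request:
{"method": "drive_tool", "body": {
  "plan": [0, 0.003, -0.1, 0, 1, 0, 0.003, -0.25, 0, 1, 0, 0.003, -0.38, 0, 1, 0, 0.003, -0.38, 0, 1]
}}

```text
clock: 5.58
position: [0.4448, 0.2946, 0.124]
eef_rot: [-2.249, 2.18, 0.0]
ft_force: [-0.0, 0.7, -1.6]
width: 0.0141
```

```bash
python3 - <<'E'
from h import *
t=read_camera("top");s=read_camera("side")
pickle.dump((t,s),open("b.pkl","wb"))
a=t["frame"][140:240,130:230];b=s["frame"][170:270,180:300]
cv2.imwrite("pics/a2.png",cv2.resize(np.hstack([a,b]),None,fx=3.5,fy=3.5))
rows([(.443,.293,.13,-88.2)])
E
```

```text
now 5.675 [0.4428 0.2928 0.1205] ang -88.2 F [-0.11 -0.55 -2.84] w 0.0137 q [-0.39  0.41 -0.38  1.98  0.21  0.79 -2.43]
(np.float64(-0.0009), np.float64(-0.0006), np.float64(-0.0316), np.float64(-0.0001)) rows>= 1.0
```

View pics/a2.png

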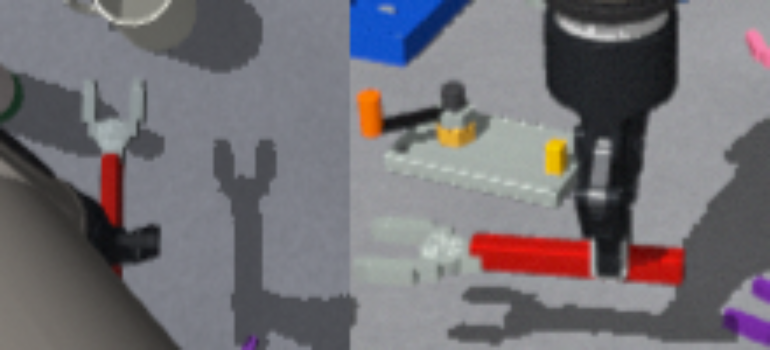

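```bash
python3 - <<'E'
from h import *
np.set_printoptions(suppress=True,precision=4,linewidth=180)
t,s=pickle.load(open("b.pkl","rb"))
def wpts(c):
    z=c["z_map"];vv,uu=np.mgrid[0:384,0:512];K=c["mtx"]
    return (np.stack([(uu-K[0,2])/K[0,0]*z,(vv-K[1,2])/K[1,1]*z,z],-1)-c["t"])@c["R"]
for n,c in(("top",t),("side",s)):
    W=wpts(c);f=c["frame"].astype(int)
    ok=(W[...,0]>.37)&(W[...,0]<.62)&(W[...,1]>.24)&(W[...,1]<.35)&(W[...,2]>.09)&(W[...,2]<.16)
    red=(f[...,2]>90)&(f[...,1]<60)
    gray=(f.min(-1)>90)&ok
    P=W[ok&red];Q=W[gray&(W[...,0]>.53)]
    for nm,A in(("red",P),("head",Q)):
        if len(A)<10: print(n,nm,len(A));continue
        k=np.polyfit(A[:,0],A[:,2],1);print(n,nm,len(A),"x",A[:,0].min(),A[:,0].max(),"z at mean",A[:,2].mean(),"pitch deg",np.degrees(np.arctan(k[0])), "y",A[:,1].mean())
    if n=="top":
        tip=Q[Q[:,0]>np.percentile(Q[:,0],50)];print("y range",np.percentile(Q[:,1],[1,50,99]),"xmax",np.percentile(Q[:,0],[98,100]))
        A=P;k=np.polyfit(A[:,0],A[:,1],1);print("yaw",np.degrees(np.arctan(k[0])))
E
```

```text
top red 86 x 0.4719647906133623 0.5307839735122424 z at mean 0.13840010089839183 pitch deg 0.5115626832925554 y 0.2949484469468338
top head 183 x 0.5323050884107402 0.6008919357161631 z at mean 0.13081975801643053 pitch deg -0.7925806163526038 y 0.29688527195654557
y range [0.272  0.296  0.3233] xmax [0.5982 0.6009]
yaw 3.10523572610236
side red 474 x 0.3974148056995275 0.5290263039575217 z at mean 0.13009569965943182 pitch deg 0.30516918205693494 y 0.3000219699981231
side head 436 x 0.530609644801924 0.5999346739755529 z at mean 0.12415232454404947 pitch deg -1.6747251173816478 y 0.3032384104081184
```

```bash
python3 - <<'E'
from h import *
rows([(.4434,.0233,.13,-96.8)])
E
```

```text
now 5.675 [0.4428 0.2928 0.1205] ang -88.2 F [-0.11 -0.55 -2.84] w 0.0137 q [-0.39  0.41 -0.38  1.98  0.21  0.79 -2.43]
(np.float64(0.8977), np.float64(0.0263), np.float64(-0.0345), np.float64(0.0955)) rows>= 5.0
```

Request:
{"method": "drive_tool", "body": {
  "plan": [0.1, 0.003, -0.034, 0.015, 1, 0.25, 0.007, -0.034, 0.03, 1, 0.4, 0.011, -0.034, 0.045, 1, 0.55, 0.016, -0.034, 0.06, 1, 0.7, 0.02, -0.034, 0.075, 1, 0.82, 0.024, -0.034, 0.09, 1, 0.898, 0.026, -0.034, 0.0955, 1, 0.898, 0.026, -0.034, 0.0955, 1, 0.898, 0.026, -0.034, 0.0955, 1]
}}

```text
clock: 6.8
position: [0.4429, 0.024, 0.1291]
eef_rot: [-2.085, 2.347, 0.004]
ft_force: [0.3, 0.5, -3.0]
width: 0.0138
```

```bash
python3 - <<'E'
from h import *
t=read_camera("top");s=read_camera("side")
pickle.dump((t,s),open("b.pkl","wb"))
a=t["frame"][120:220,210:310];b=s["frame"][150:250,170:290]
cv2.imwrite("pics/a3.png",cv2.resize(np.hstack([a,b]),None,fx=3.5,fy=3.5))
u=np.array([np.cos(np.radians(-6.8)),np.sin(np.radians(-6.8))])
g=np.array([.6233,.0018])-u*.1812
rows([(g[0],g[1],.05,-96.8),(g[0],g[1],.024,-96.8)])
E
```

```text
now 6.9 [0.4432 0.0244 0.1295] ang -96.68 F [-0.2  -0.15 -1.64] w 0.0135 q [ 0.06  0.26 -0.28  2.17  0.1   0.73 -1.98]
(np.float64(0.0047), np.float64(-0.0009), np.float64(0.2649), np.float64(0.0013)) rows>= 2.0
(np.float64(0.0051), np.float64(-0.0009), np.float64(0.3515), np.float64(0.0013)) rows>= 2.0
```

View pics/a3.png

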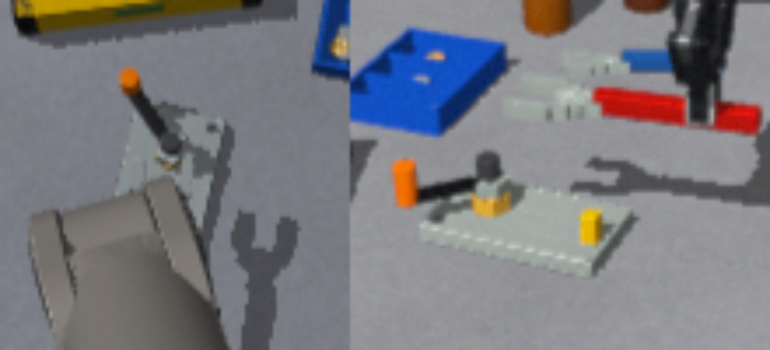

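Request:
{"method": "drive_tool", "body": {
  "plan": [0.005, -0.001, 0.12, 0.001, 1, 0.005, -0.001, 0.24, 0.001, 1, 0.005, -0.001, 0.32, 0.001, 1, 0.005, -0.001, 0.32, 0.001, 1]
}}

```text
clock: 7.4
position: [0.442, 0.0241, 0.0321]
eef_rot: [2.089, -2.347, -0.007]
ft_force: [-0.5, -0.1, -2.5]
width: 0.0137
```

```bash
python3 - <<'E'
from h import *
np.set_printoptions(suppress=True,precision=4,linewidth=180)
t=read_camera("top");s=read_camera("side")
pickle.dump((t,s),open("b.pkl","wb"))
a=t["frame"][120:180,230:290];b=s["frame"][180:240,175:275]
cv2.imwrite("pics/a4.png",cv2.resize(np.hstack([a,b]),None,fx=5,fy=5,interpolation=0))
S=read_state();print(S["position"],S["ft_force"])
E
```

```text
[0.4438 0.024  0.0339] [-0.4997  0.4668 -2.0893]
```

View pics/a4.png

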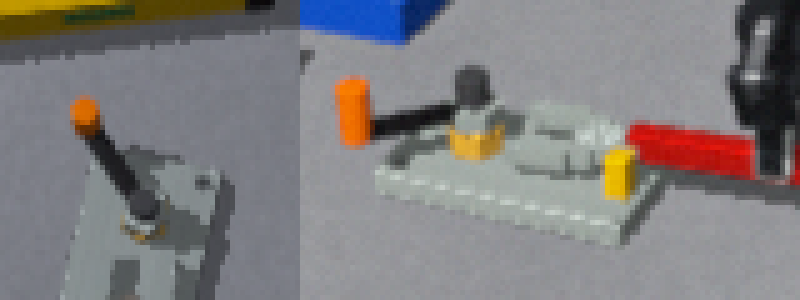

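```bash
python3 - <<'E'
from h import *
np.set_printoptions(suppress=True,precision=4,linewidth=180)
t,s=pickle.load(open("b.pkl","rb"))
def wpts(c):
    z=c["z_map"];vv,uu=np.mgrid[0:384,0:512];K=c["mtx"]
    return (np.stack([(uu-K[0,2])/K[0,0]*z,(vv-K[1,2])/K[1,1]*z,z],-1)-c["t"])@c["R"]
ang=np.radians(-6.8);u=np.array([np.cos(ang),np.sin(ang)]);n=np.array([-u[1],u[0]])
tcp=np.array([.4438,.0240]);nut=np.array([.6233,.0018])
o=tcp+u*.1362
print("origin",o,"nut in spanner frame mm",1000*np.array([(nut-o)@u,(nut-o)@n]))
for c,nm in((t,"top"),(s,"side")):
    W=wpts(c);f=c["frame"].astype(int)
    L=np.stack([(W[...,:2]-o)@u,(W[...,:2]-o)@n,W[...,2]],-1)*1000
    ok=(L[...,2]>30)&(L[...,2]<50)&(L[...,0]<26)&(L[...,0]>-50)&(abs(L[...,1])<40)&(abs(f[...,2]-f[...,1])<25)&(f.min(-1)>80)
    A=L[ok];print(nm,len(A))
    for lo in range(-50,26,8):
        B=A[(A[:,0]>=lo)&(A[:,0]<lo+8)]
        if len(B)>3: print(lo,len(B),B[:,1].min().round(1),B[:,1].max().round(1),"z",np.median(B[:,2]).round(1))
for p in((21,24,40),(21,-24,40),(0,27,40),(0,-27,40)):
    X=np.r_[o+u*p[0]/1000+n*p[1]/1000,p[2]/1000];print(p,"side px in pic",(proj(s,X)-[175,180]+.5)*5+[300,0])
E
```

```text
origin [0.579  0.0079] nut in spanner frame mm [44.6659 -0.7903]
top 78
-26 13 -24.1 26.6 z 38.4
-18 16 -27.0 23.9 z 37.6
-10 12 -25.7 25.0 z 38.1
-2 17 -25.0 26.2 z 37.8
6 15 -26.7 26.3 z 37.0
14 4 -22.9 24.0 z 36.5
side 182
-50 9 -6.2 10.8 z 38.2
-42 25 -18.6 23.6 z 36.7
-34 30 -19.7 24.7 z 37.2
-26 25 -20.1 29.7 z 38.0
-18 20 -28.5 28.4 z 35.9
-10 24 -29.1 31.3 z 37.2
-2 20 -19.5 27.6 z 36.7
6 20 -25.7 31.2 z 36.7
14 9 -23.4 25.3 z 36.3
(21, 24, 40) side px in pic [497.5423 139.312 ]
(21, -24, 40) side px in pic [526.4866  97.8548]
(0, 27, 40) side px in pic [530.2599 147.2277]
(0, -27, 40) side px in pic [561.6821 100.1921]
```

Request:
{"method": "drive_tool", "body": {
  "plan": [0.003, 0, 0.015, 0, 1, 0.003, 0, 0.027, 0, 1, 0.003, 0, 0.027, 0, 1, 0.003, -0.02, 0.027, 0, 1, 0.003, -0.04, 0.027, 0, 1, 0.003, -0.055, 0.027, 0, 1, 0.003, -0.07, 0.027, 0, 1, 0.003, -0.07, 0.027, 0, 1]
}}

```text
clock: 8.5
position: [0.465, 0.0207, 0.0258]
eef_rot: [-2.085, 2.345, 0.003]
ft_force: [-0.3, 0.7, -1.8]
width: 0.0132
```

```bash
cat > pos.py <<'E'
from h import *
import sys
np.set_printoptions(suppress=True,precision=4,linewidth=180)
def report():
    S=read_state();Rm=cv2.Rodrigues(np.array(S["eef_rot"]))[0];a=np.degrees(np.arctan2(Rm[1,0],Rm[0,0]))+90
    u=np.array([np.cos(np.radians(a)),np.sin(np.radians(a))]);n=np.array([-u[1],u[0]])
    o=S["position"][:2]+u*.1362;nut=np.array([.6233,.0018]);d=1000*(nut-o);F=S["ft_force"]
    print("t",S["clock"],"tcp",S["position"],"yaw",round(a,2),"nut in spanner",round(d@u,1),round(d@n,1),"F along,lat,z",round(F[:2]@u,1),round(F[:2]@n,1),round(F[2],1),"Mz",round(S["torque"][2],2),"w",round(S["width"],4))
if __name__=="__main__":
    report()
    t=read_camera("top");s=read_camera("side");pickle.dump((t,s),open("b.pkl","wb"))
    a=t["frame"][130:200,225:285];b=s["frame"][180:250,175:275]
    cv2.imwrite(f"pics/{sys.argv[1]}.png",cv2.resize(np.hstack([a,b]),None,fx=5,fy=5,interpolation=0))
E
python3 pos.py a5
```

```text
t 8.5 tcp [0.465  0.0207 0.0258] yaw -6.71 nut in spanner 23.3 -0.2 F along,lat,z -0.4 0.7 -1.8 Mz -0.0 w 0.0132
```

View pics/a5.png

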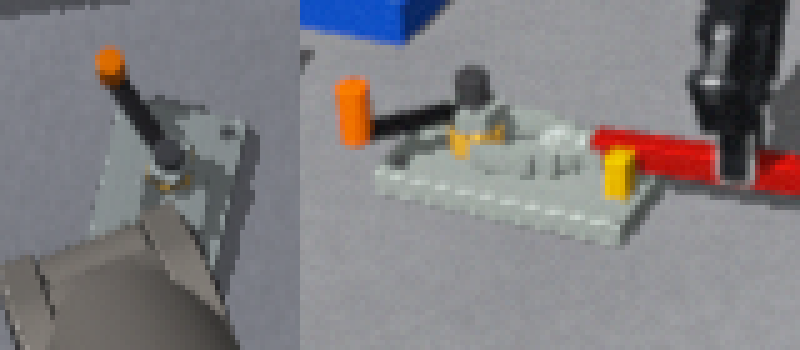

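The near jaw tip now overlaps the brass nut's front (side crop, about (465,155)) and there is no contact force, so I keep sliding.

Request:
{"method": "drive_tool", "body": {
  "plan": [0.001, -0.015, 0, 0, 1, 0.001, -0.03, 0, 0, 1, 0.001, -0.042, 0, 0, 1, 0.001, -0.054, 0, 0, 1, 0.001, -0.054, 0, 0, 1]
}}

```text
clock: 9.22
position: [0.4807, 0.0185, 0.0257]
eef_rot: [-2.085, 2.345, 0.004]
ft_force: [0.5, -0.1, -2.4]
width: 0.0138
```

```bash
python3 pos.py a6
```

```text
t 9.225 tcp [0.4807 0.0185 0.0257] yaw -6.71 nut in spanner 7.3 0.1 F along,lat,z 0.5 -0.1 -2.4 Mz -0.03 w 0.0138
```

View pics/a6.png

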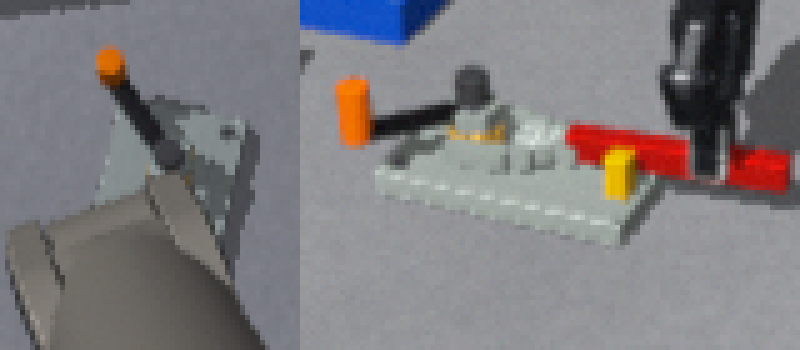

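Request:
{"method": "drive_tool", "body": {
  "plan": [0, -0.01, 0, 0, 1, 0, -0.02, 0, 0, 1, 0, -0.026, 0, 0, 1, 0, -0.026, 0, 0, 1]
}}

```text
clock: 9.82
position: [0.4882, 0.0175, 0.0257]
eef_rot: [-2.086, 2.346, 0.004]
ft_force: [-0.2, -0.7, -0.7]
width: 0.0134
```

```bash
python3 -c "
from pos import *
report()"
```

```text
t 9.825 tcp [0.4882 0.0175 0.0257] yaw -6.71 nut in spanner -0.2 0.2 F along,lat,z -0.2 -0.7 -0.7 Mz 0.05 w 0.0134
```

Still no contact, so I keep going in small steps.

Request:
{"method": "drive_tool", "body": {
  "plan": [0, -0.005, 0, 0, 1, 0, -0.008, 0, 0, 1, 0, -0.008, 0, 0, 1]
}}

```text
clock: 10.2
position: [0.4904, 0.0173, 0.0256]
eef_rot: [-2.086, 2.346, 0.004]
ft_force: [-0.6, -0.6, -1.6]
width: 0.0137
```

```bash
python3 pos.py a7
```

```text
t 10.2 tcp [0.4904 0.0173 0.0256] yaw -6.71 nut in spanner -2.4 0.2 F along,lat,z -0.6 -0.7 -1.6 Mz 0.01 w 0.0137
```

View pics/a7.png

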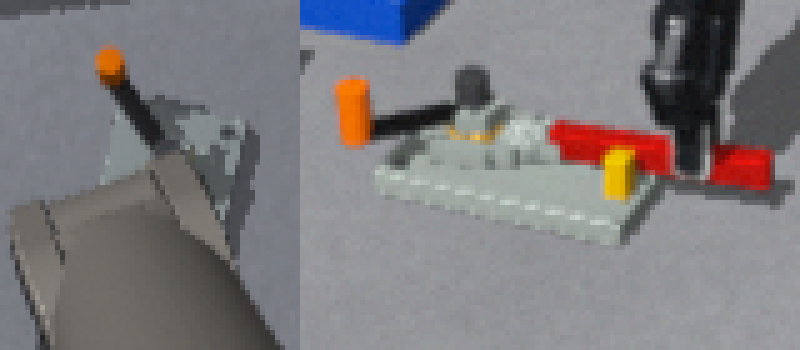

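Request:
{"method": "drive_tool", "body": {
  "plan": [0, -0.004, 0, 0, 1, 0, -0.007, 0, 0, 1, 0, -0.007, 0, 0, 1]
}}

```text
clock: 10.68
position: [0.4906, 0.0171, 0.0251]
eef_rot: [2.088, -2.347, -0.007]
ft_force: [-5.3, 1.3, -0.9]
width: 0.0135
```

```bash
python3 -c "
from pos import *
report()"
```

```text
t 10.675 tcp [0.4906 0.0171 0.0251] yaw -6.68 nut in spanner -2.6 0.3 F along,lat,z -5.4 0.7 -0.9 Mz 0.02 w 0.0135
```

Request:
{"method": "drive_tool", "body": {
  "plan": [0, 0.003, 0.005, 0, 1, 0, 0.003, 0.01, 0, 1, 0, 0.003, 0.01, 0, 1]
}}

```text
clock: 11.05
position: [0.4903, 0.0172, 0.0224]
eef_rot: [-2.088, 2.347, 0.006]
ft_force: [-1.1, -0.1, -0.3]
width: 0.0137
```

```bash
python3 -c "
from pos import *
report()
o=np.array([.6257,.0013])
for a in(-8.5,-10.3,-11.5,-12.3):
    r=np.radians(a);rows([(o[0]-.1362*np.cos(r),o[1]-.1362*np.sin(r),.0225,a-90)])"
```

```text
t 11.05 tcp [0.4903 0.0172 0.0224] yaw -6.69 nut in spanner -2.3 0.2 F along,lat,z -1.1 -0.3 -0.3 Mz -0.04 w 0.0137
now 11.05 [0.4903 0.0172 0.0224] ang -96.69 F [-1.07 -0.14 -0.26] w 0.0137 q [ 0.02  0.51 -0.22  2.13  0.21  0.53 -2.04]
(np.float64(-0.0144), np.float64(-0.0005), np.float64(-0.0005), np.float64(0.0201)) rows>= 1.0
now 11.05 [0.4903 0.0172 0.0224] ang -96.69 F [-1.07 -0.14 -0.26] w 0.0137 q [ 0.02  0.51 -0.22  2.13  0.21  0.53 -2.04]
(np.float64(-0.0286), np.float64(-0.0012), np.float64(-0.0004), np.float64(0.0401)) rows>= 1.0
now 11.05 [0.4903 0.0172 0.0224] ang -96.69 F [-1.07 -0.14 -0.26] w 0.0137 q [ 0.02  0.51 -0.22  2.13  0.21  0.53 -2.04]
(np.float64(-0.0381), np.float64(-0.0019), np.float64(-0.0004), np.float64(0.0535)) rows>= 1.0
now 11.05 [0.4903 0.0172 0.0224] ang -96.69 F [-1.07 -0.14 -0.26] w 0.0137 q [ 0.02  0.51 -0.22  2.13  0.21  0.53 -2.04]
(np.float64(-0.0444), np.float64(-0.0025), np.float64(-0.0004), np.float64(0.0624)) rows>= 1.0
```

Request:
{"method": "drive_tool", "body": {
  "plan": [-0.008, 0, 0, 0.01, 1, -0.0144, -0.0005, 0, 0.02, 1, -0.022, -0.001, 0, 0.03, 1, -0.0286, -0.0012, 0, 0.04, 1, -0.0286, -0.0012, 0, 0.04, 1]
}}

```text
clock: 11.68
position: [0.4917, 0.0261, 0.0224]
eef_rot: [-2.013, 2.411, 0.007]
ft_force: [-2.5, 0.4, -0.9]
width: 0.0136
```

```bash
python3 pos.py a8; python3 -c "
from pos import *
t,s=pickle.load(open('b.pkl','rb'))
a=s['frame'][190:235,190:275];cv2.imwrite('pics/a8b.png',cv2.resize(a,None,fx=9,fy=9,interpolation=0))"
```

```text
t 11.675 tcp [0.4917 0.0261 0.0224] yaw -10.28 nut in spanner -2.4 -0.4 F along,lat,z -2.5 -0.0 -0.9 Mz 0.02 w 0.0136
```

View pics/a8b.png

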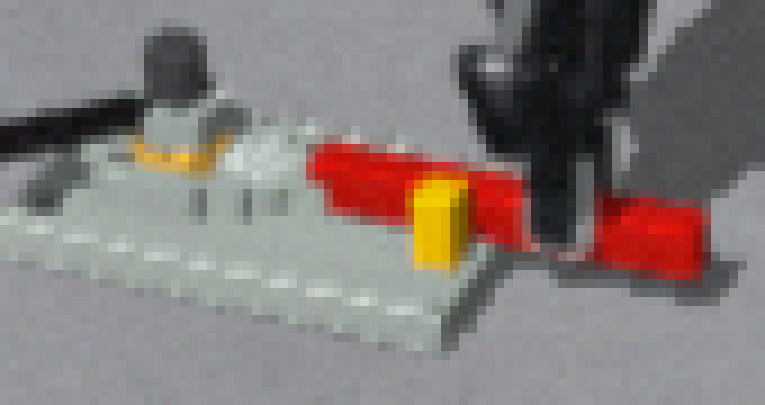

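Request:
{"method": "drive_tool", "body": {
  "plan": [-0.004, 0.001, 0, 0.005, 1, -0.008, 0.001, 0.002, 0.011, 1, -0.012, 0.001, 0.003, 0.017, 1, -0.012, 0.001, 0.003, 0.017, 1]
}}

```text
clock: 12.28
position: [0.4922, 0.0286, 0.0222]
eef_rot: [1.981, -2.438, -0.005]
ft_force: [-3.2, -2.9, 10.5]
width: 0.0135
```

```bash
python3 -c "
from pos import *
report()"
```

```text
t 12.275 tcp [0.4922 0.0286 0.0222] yaw -11.81 nut in spanner -2.3 0.6 F along,lat,z -2.6 -3.5 10.5 Mz 0.31 w 0.0135
```

Request:
{"method": "drive_tool", "body": {
  "plan": [0, 0.001, -0.003, 0, 1, 0, 0.001, -0.003, 0, 1]
}}

```text
clock: 12.52
position: [0.4923, 0.0291, 0.0232]
eef_rot: [-1.981, 2.437, 0.005]
ft_force: [0.7, 1.6, -1.8]
width: 0.0136
```

```bash
python3 pos.py a9; python3 -c "
from pos import *
t,s=pickle.load(open('b.pkl','rb'))
a=s['frame'][190:235,190:275];cv2.imwrite('pics/a9b.png',cv2.resize(a,None,fx=9,fy=9,interpolation=0))"
```

```text
t 12.525 tcp [0.4923 0.0291 0.0232] yaw -11.8 nut in spanner -2.3 0.1 F along,lat,z 0.4 1.7 -1.8 Mz 0.19 w 0.0136
```

View pics/a9b.png

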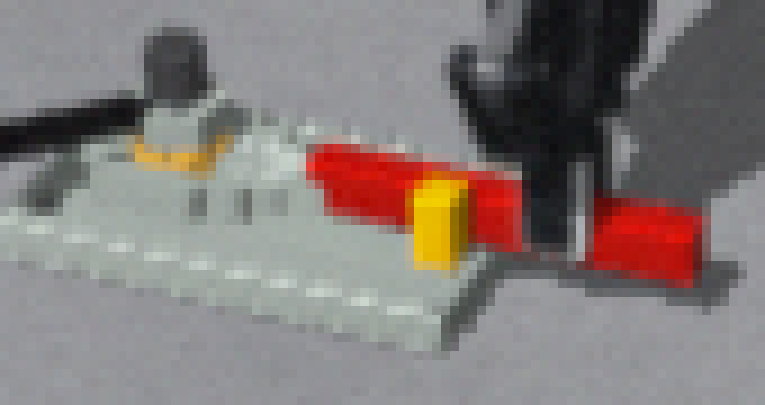

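Request:
{"method": "drive_tool", "body": {
  "plan": [-0.003, 0, 0.001, 0.004, 1, -0.006, 0, 0.001, 0.007, 1, -0.006, 0, 0.001, 0.007, 1]
}}

```text
clock: 13.0
position: [0.4926, 0.0308, 0.0227]
eef_rot: [-1.968, 2.448, 0.005]
ft_force: [-0.4, 1.2, -1.4]
width: 0.0137
```

```bash
python3 -c "
from pos import *
report()"
```

```text
t 13.0 tcp [0.4926 0.0308 0.0227] yaw -12.43 nut in spanner -2.3 -0.2 F along,lat,z -0.6 1.1 -1.4 Mz 0.12 w 0.0137
```

Request:
{"method": "drive_tool", "body": {
  "plan": [-0.003, 0, 0, 0.004, 1, -0.006, 0, 0, 0.007, 1, -0.006, 0, 0, 0.007, 1]
}}

```text
clock: 13.38
position: [0.4926, 0.031, 0.0227]
eef_rot: [1.953, -2.459, -0.003]
ft_force: [-1.3, -4.9, 1.2]
width: 0.0134
```

```bash
python3 -c "
from pos import *
report()"
```

```text
t 13.375 tcp [0.4926 0.031  0.0227] yaw -13.1 nut in spanner -2.3 1.1 F along,lat,z -0.2 -5.1 1.2 Mz 0.5 w 0.0134
```

Request:
{"method": "drive_tool", "body": {
  "plan": [0.001, 0, 0, -0.003, 1, 0.002, 0, 0, -0.006, 1, 0.002, 0, 0, -0.006, 1]
}}

```text
clock: 13.75
position: [0.4926, 0.031, 0.0227]
eef_rot: [1.965, -2.45, -0.004]
ft_force: [0.6, 0.6, -0.7]
width: 0.0137
```

```bash
python3 pos.py a10; python3 -c "
from pos import *
t,s=pickle.load(open('b.pkl','rb'))
a=s['frame'][190:235,190:275];cv2.imwrite('pics/a10b.png',cv2.resize(a,None,fx=9,fy=9,interpolation=0))"
```

```text
t 13.75 tcp [0.4926 0.031  0.0227] yaw -12.54 nut in spanner -2.3 -0.1 F along,lat,z 0.4 0.8 -0.7 Mz 0.18 w 0.0137
```

View pics/a10b.png

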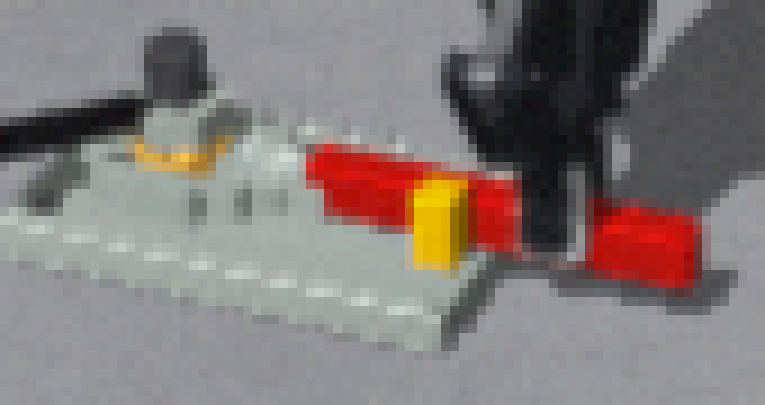

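Request:
{"method": "drive_tool", "body": {
  "plan": [-0.001, -0.002, 0.001, 0.001, 1, -0.002, -0.004, 0.002, 0.001, 1, -0.002, -0.004, 0.002, 0.001, 1]
}}

```text
clock: 14.22
position: [0.4926, 0.0309, 0.0223]
eef_rot: [1.961, -2.45, -0.005]
ft_force: [-6.0, -0.7, 7.8]
width: 0.0139
```

```bash
python3 -c "
from pos import *
report()"
```

```text
t 14.225 tcp [0.4926 0.0309 0.0223] yaw -12.64 nut in spanner -2.3 0.2 F along,lat,z -5.8 -2.0 7.8 Mz 0.18 w 0.0139
```

Request:
{"method": "drive_tool", "body": {
  "plan": [0, 0.002, -0.002, 0, 1, 0, 0.002, -0.002, 0, 0.8, 0, 0.002, -0.002, 0, 0.6, 0, 0.002, -0.002, 0, 0.5, 0, 0.002, -0.002, 0, 0.5, 0, 0.002, -0.002, 0, 0.5]
}}

```text
clock: 14.98
position: [0.4921, 0.0311, 0.0229]
eef_rot: [1.961, -2.45, -0.005]
ft_force: [0.5, 0.1, -1.0]
width: 0.0429
```

```bash
python3 pos.py a11; python3 -c "
from pos import *
t,s=pickle.load(open('b.pkl','rb'))
a=s['frame'][190:235,190:275];cv2.imwrite('pics/a11b.png',cv2.resize(a,None,fx=9,fy=9,interpolation=0))"
```

```text
t 14.975 tcp [0.4921 0.0311 0.0229] yaw -12.64 nut in spanner -1.7 0.2 F along,lat,z 0.5 0.2 -1.0 Mz -0.02 w 0.0429
```

View pics/a11b.png

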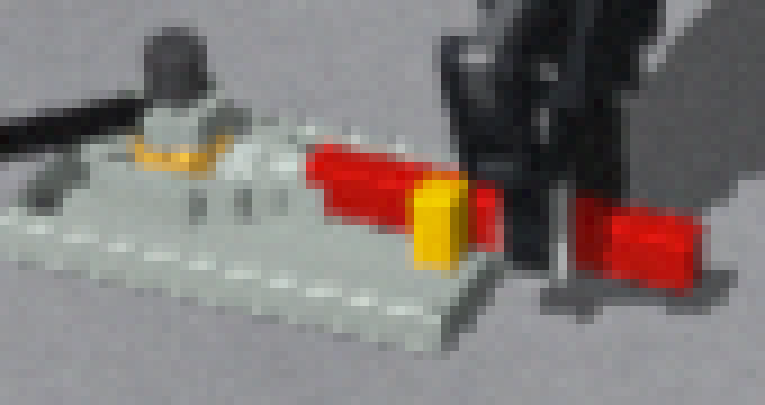

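Request:
{"method": "drive_tool", "body": {
  "plan": [0, 0, -0.05, 0, 0.5, 0, 0, -0.15, 0, 0.5, 0, 0, -0.3, 0, 0.5, 0, 0, -0.45, 0, 0.5, 0, 0, -0.45, 0, 0.5, -0.7, 0, -0.45, 0, 0.9, -0.7, 0, -0.45, 0, 1, -0.7, 0, -0.45, 0, 1, -0.7, 0, -0.45, 0, 1, -0.7, 0, -0.45, 0, 1]
}}

```text
clock: 16.32
position: [0.5379, 0.2373, 0.1572]
eef_rot: [1.964, -2.446, -0.006]
ft_force: [-0.5, -1.1, -0.3]
width: 0.0002
```

```bash
python3 pos.py a12;  python3 -c "
from pos import *
t,s=pickle.load(open('b.pkl','rb'))
a=t['frame'][130:215,215:290];b=s['frame'][180:235,170:275]
cv2.imwrite('pics/a12a.png',cv2.resize(a,None,fx=7,fy=7,interpolation=0));cv2.imwrite('pics/a12b.png',cv2.resize(b,None,fx=7,fy=7,interpolation=0))"
```

```text
t 16.325 tcp [0.5379 0.2373 0.1572] yaw -12.48 nut in spanner -2.0 -211.5 F along,lat,z -0.3 -1.2 -0.3 Mz -0.01 w 0.0002
```

View pics/a12a.png

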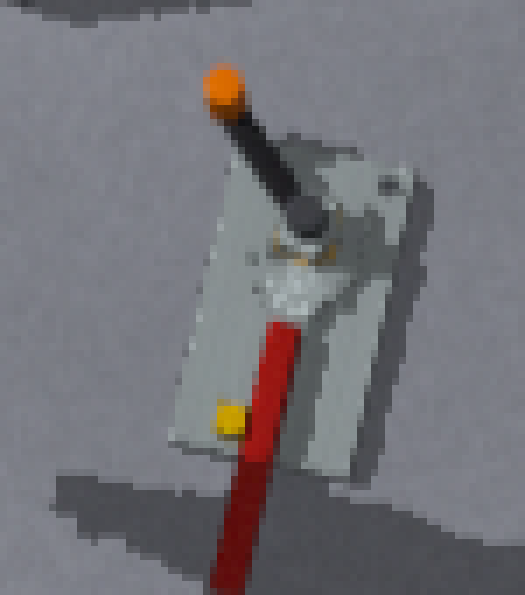

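View pics/a12b.png

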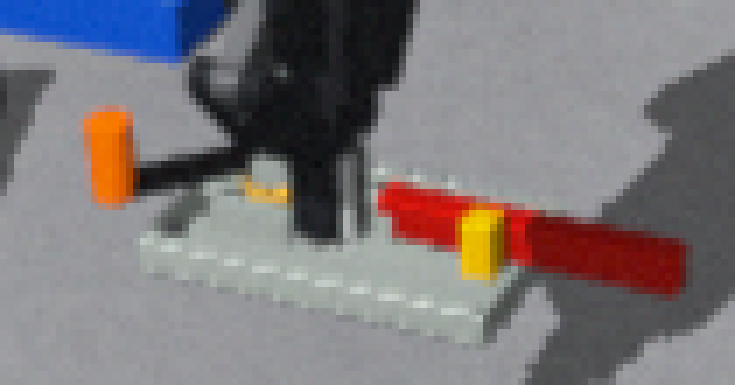

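```bash
python3 - <<'E'
from meas import *
np.set_printoptions(suppress=True,precision=4,linewidth=180)
t,s=pickle.load(open("b.pkl","rb"))
f=t["frame"].astype(int);m=((f[...,2]-f[...,1]>45)&(f[...,1]<70)).astype(np.uint8);z=np.zeros_like(m);z[165:230,235:275]=1
m=big(m*z)[0];ys,xs=np.nonzero(m);print(ys.min(),ys.max())
for v in(174,175,176,177,215,216,217,218,219,220): print(v,(f[v,240:264,2]-f[v,240:264,1]).max())
P=np.array([onz(t,u,v,.036)[:2] for u,v in zip(xs,ys)])*1000;R=cv2.minAreaRect(P.astype(np.float32));print(R)
B=cv2.boxPoints(R);print(B)
# knob
k=big(mask(t,"orange",(230,130,290,160)));print(k[1:],onz(t,*k[2],.077),onz(t,*k[2],.07))
k2=big(mask(s,"orange",(170,185,200,215)));print(k2[1:],tri(t,k[2],s,k2[2]))
E
```

```text
176 214
174 -1
175 19
176 139
177 129
215 22
216 0
217 0
218 0
219 0
220 0
((512.6673583984375, 26.1287784576416), (15.736242294311523, 130.51431274414062), 77.57301330566406)
[[447.2459  32.488 ]
 [574.7025   4.402 ]
 [578.0887  19.7695]
 [450.6323  47.8556]]
(array([244, 140,   5,   5,  20], dtype=int32), array([246.25, 141.75])) [0.6822 0.0409 0.077 ] [0.6844 0.0413 0.07  ]
(array([182, 196,   7,  13,  66], dtype=int32), array([185.0152, 201.6212])) (array([0.6854, 0.0415, 0.0597]), np.float64(0.004384161756668273))
```

```bash
python3 - <<'E'
from h import *
rows([(.657,.0785,.157,-102.5+85),(.657,.0785,.157,33.6)])
E
```

```text
now 16.425 [0.5383 0.2337 0.1572] ang -102.73 F [0.75 0.05 0.21] w -0.0003 q [-0.29  0.43 -0.29  1.82  0.15  0.91 -2.44]
(np.float64(0.4176), np.float64(-0.4999), np.float64(-0.0008), np.float64(-0.947)) rows>= 8.0
(np.float64(0.4176), np.float64(-0.4999), np.float64(-0.0008), np.float64(-1.5147)) rows>= 13.0
```

Request:
{"method": "drive_tool", "body": {
  "plan": [0.418, -0.5, 0, -0.95, 1, 0.418, -0.5, 0, -0.95, 1, 0.418, -0.5, 0, -0.95, 1, 0.418, -0.5, 0, -0.95, 1, 0.418, -0.5, 0, -0.95, 1, 0.418, -0.5, 0, -0.95, 1, 0.418, -0.5, 0, -0.95, 1, 0.418, -0.5, 0, -0.95, 1, 0.418, -0.5, 0, -0.95, 1]
}}

```text
clock: 17.55
position: [0.6564, 0.0754, 0.1564]
eef_rot: [3.101, -0.477, -0.01]
ft_force: [-0.6, -0.2, 0.4]
width: -0.0004
```

```bash
python3 - <<'E'
from h import *
rows([(.657,.0785,.157,33.6),(.657,.0785,.054,33.6)])
E
```

```text
now 17.55 [0.6564 0.0754 0.1564] ang -17.5 F [-0.58 -0.19  0.44] w -0.0004 q [ 0.19  0.59 -0.57  1.62  0.36  1.04 -0.8 ]
(np.float64(-0.0012), np.float64(-0.0106), np.float64(-0.0021), np.float64(-0.5678)) rows>= 5.0
(np.float64(0.0008), np.float64(-0.0122), np.float64(0.3412), np.float64(-0.5678)) rows>= 5.0
```

Request:
{"method": "drive_tool", "body": {
  "plan": [0, -0.011, 0, -0.568, 1, 0, -0.011, 0, -0.568, 1, 0, -0.011, 0, -0.568, 1, 0, -0.011, 0, -0.568, 1, 0, -0.011, 0, -0.568, 1, 0, -0.012, 0.12, -0.568, 1, 0.001, -0.012, 0.24, -0.568, 1, 0.001, -0.012, 0.34, -0.568, 1, 0.001, -0.012, 0.34, -0.568, 1]
}}

```text
clock: 18.68
position: [0.6549, 0.0763, 0.0519]
eef_rot: [3.008, 0.902, -0.02]
ft_force: [-0.0, 0.1, 0.6]
width: 0.0
```

```bash
cat > kn.py <<'E'
from h import *
import sys
np.set_printoptions(suppress=True,precision=4,linewidth=180)
NUT=np.array([.6233,.0018])
def rep(off=.0205):
    S=read_state();Rm=cv2.Rodrigues(np.array(S["eef_rot"]))[0];a=np.degrees(np.arctan2(Rm[1,0],Rm[0,0]))
    p=S["position"][:2]; r=np.radians(a); rad=np.array([np.cos(r),np.sin(r)]);tan=np.array([np.sin(r),-np.cos(r)])
    d=(p-NUT)*1000; F=S["ft_force"]
    th=np.degrees(np.arctan2(d[1],d[0]))
    print("t",round(S["clock"],3),"tcp",S["position"],"ang",round(a,2),"rad,tan mm",round(d@rad,1),round(d@tan,1),"F rad,tan,z",round(F[:2]@rad,2),round(F[:2]@tan,2),round(F[2],2),"|Fh|",round(np.hypot(*F[:2]),2),"q7",round(S["joint_pos"][6],2),"knob angle if touching",round(a-np.degrees(np.arcsin((d@tan+off*1000)/70)),1))
    return S
def plan(knobs,off,dz=0,z=.054):
    "rows for pushing face at knob angle th, tool aligned th"
    T=[]
    for th in knobs:
        r=np.radians(th);k=NUT+.07*np.array([np.cos(r),np.sin(r)]);tan=np.array([np.sin(r),-np.cos(r)])
        p=k-tan*off;T.append((p[0],p[1],z,th))
    rows(T)
def shot(name):
    t=read_camera("top");s=read_camera("side");pickle.dump((t,s),open("b.pkl","wb"))
    a=t["frame"][130:200,225:285];b=s["frame"][180:250,165:265]
    cv2.imwrite(f"pics/{name}.png",cv2.resize(np.hstack([a,b]),None,fx=5,fy=5,interpolation=0))
E
python3 -c "
from kn import *
rep();shot('k1');plan([33.6,32,30,28],.0225)"
```

```text
t 18.675 tcp [0.6549 0.0763 0.0519] ang 33.39 rad,tan mm 67.4 -44.9 F rad,tan,z 0.05 -0.11 0.61 |Fh| 0.12 q7 -0.08 knob angle if touching 53.8
now 18.775 [0.6573 0.0779 0.0552] ang 33.47 F [0.74 0.33 0.27] w -0.0003 q [ 0.26  0.76 -0.7   1.67  0.59  0.94 -0.08]
(np.float64(-0.0013), np.float64(0.0734), np.float64(0.0038), np.float64(-0.0014)) rows>= 1.0
(np.float64(0.0007), np.float64(0.0799), np.float64(0.0038), np.float64(0.0164)) rows>= 1.0
(np.float64(0.003), np.float64(0.0882), np.float64(0.0037), np.float64(0.0386)) rows>= 1.0
(np.float64(0.005), np.float64(0.0965), np.float64(0.0037), np.float64(0.0608)) rows>= 1.0
```

View pics/k1.png

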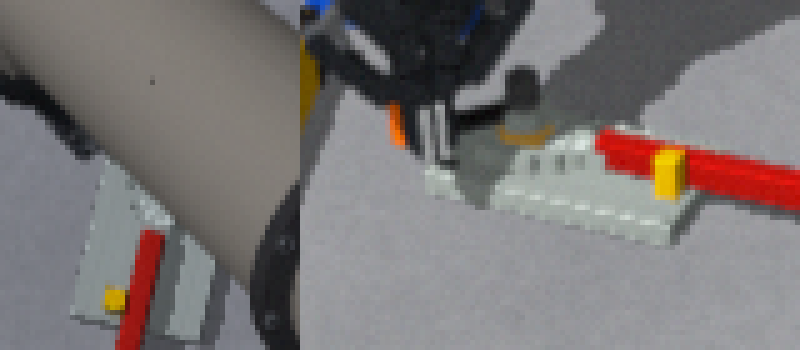

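The gripper stands beside the knob on its counter-clockwise side (orange at about (395,125) in the crop). Next I approach until it touches.

Request:
{"method": "drive_tool", "body": {
  "plan": [-0.001, 0.03, 0.003, 0, 1, -0.001, 0.05, 0.003, 0, 1, -0.001, 0.065, 0.003, 0, 1, 0, 0.073, 0.003, 0, 1, 0, 0.08, 0.003, 0, 1, 0, 0.08, 0.003, 0, 1]
}}

```text
clock: 19.52
position: [0.6705, 0.0578, 0.0542]
eef_rot: [3.007, 0.904, -0.011]
ft_force: [0.4, 1.0, -0.3]
width: 0.0001
```

```bash
python3 -c "
from kn import *
rep();plan([32,30,28,26,24,22,20,18],.0205)"
```

```text
t 19.525 tcp [0.6705 0.0578 0.0542] ang 33.47 rad,tan mm 70.3 -20.7 F rad,tan,z 0.87 -0.58 -0.35 |Fh| 1.04 q7 -0.04 knob angle if touching 33.6
now 19.525 [0.6705 0.0578 0.0542] ang 33.47 F [ 0.4   0.96 -0.35] w 0.0001 q [ 0.29  0.78 -0.7   1.64  0.59  0.95 -0.04]
(np.float64(0.0007), np.float64(0.0067), np.float64(0.0005), np.float64(0.0164)) rows>= 1.0
(np.float64(0.0027), np.float64(0.0149), np.float64(0.0005), np.float64(0.0386)) rows>= 1.0
(np.float64(0.0044), np.float64(0.0232), np.float64(0.0004), np.float64(0.0608)) rows>= 1.0
(np.float64(0.0059), np.float64(0.0316), np.float64(0.0004), np.float64(0.083)) rows>= 1.0
(np.float64(0.007), np.float64(0.04), np.float64(0.0004), np.float64(0.1052)) rows>= 1.0
(np.float64(0.0079), np.float64(0.0484), np.float64(0.0004), np.float64(0.1275)) rows>= 2.0
(np.float64(0.0085), np.float64(0.0569), np.float64(0.0004), np.float64(0.1497)) rows>= 2.0
(np.float64(0.0087), np.float64(0.0654), np.float64(0.0004), np.float64(0.1719)) rows>= 2.0
```

Request:
{"method": "drive_tool", "body": {
  "plan": [0.001, 0.007, 0, 0.016, 1, 0.003, 0.015, 0, 0.039, 1, 0.004, 0.023, 0, 0.061, 1, 0.006, 0.032, 0, 0.083, 1, 0.007, 0.04, 0, 0.105, 1, 0.008, 0.048, 0, 0.127, 1, 0.0085, 0.057, 0, 0.15, 1, 0.0085, 0.057, 0, 0.15, 1]
}}

```text
clock: 20.52
position: [0.6822, 0.0445, 0.0541]
eef_rot: [3.092, 0.543, -0.011]
ft_force: [0.2, 0.0, 0.0]
width: -0.0004
```

```bash
python3 -c "
from kn import *
rep();shot('k2');plan([18,16,14,12,10,8,6,4],.0205)"
```

```text
t 20.525 tcp [0.6822 0.0445 0.0541] ang 19.92 rad,tan mm 69.9 -20.1 F rad,tan,z 0.22 0.05 0.05 |Fh| 0.23 q7 -0.22 knob angle if touching 19.6
now 20.625 [0.682  0.0446 0.054 ] ang 19.97 F [ 0.    0.2  -0.27] w 0.0 q [ 0.27  0.77 -0.64  1.62  0.55  0.94 -0.22]
(np.float64(0.003), np.float64(0.0069), np.float64(0.0001), np.float64(0.0219)) rows>= 1.0
(np.float64(0.005), np.float64(0.0152), np.float64(0.0001), np.float64(0.0441)) rows>= 1.0
(np.float64(0.0067), np.float64(0.0235), np.float64(0.0001), np.float64(0.0663)) rows>= 1.0
(np.float64(0.008), np.float64(0.0319), np.float64(0.0001), np.float64(0.0885)) rows>= 1.0
(np.float64(0.0091), np.float64(0.0403), np.float64(0.0001), np.float64(0.1108)) rows>= 1.0
(np.float64(0.0099), np.float64(0.0487), np.float64(0.0001), np.float64(0.133)) rows>= 2.0
(np.float64(0.0104), np.float64(0.0572), np.float64(0.0001), np.float64(0.1552)) rows>= 2.0
(np.float64(0.0106), np.float64(0.0657), np.float64(0.0001), np.float64(0.1774)) rows>= 2.0
```

View pics/k2.png

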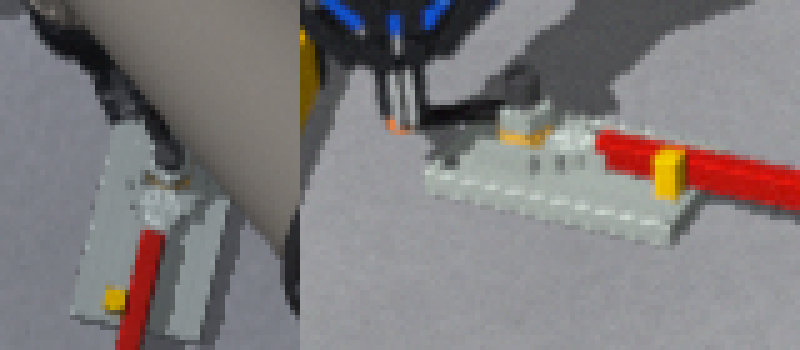

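The lever has turned with the gripper: in the top crop it points from (170,165) to (150,110). I keep following the arc.

Request:
{"method": "drive_tool", "body": {
  "plan": [0.003, 0.007, 0, 0.022, 1, 0.005, 0.015, 0, 0.044, 1, 0.007, 0.0235, 0, 0.066, 1, 0.008, 0.032, 0, 0.088, 1, 0.009, 0.04, 0, 0.11, 1, 0.01, 0.0487, 0, 0.133, 1, 0.01, 0.0487, 0, 0.133, 1]
}}

```text
clock: 21.5
position: [0.6899, 0.0315, 0.054]
eef_rot: [3.13, 0.218, -0.011]
ft_force: [0.0, -0.5, 0.4]
width: -0.0
```

```bash
python3 -c "
from kn import *
rep();plan([6,4,2,0,-2],.0205)"
```

```text
t 21.5 tcp [0.6899 0.0315 0.054 ] ang 7.95 rad,tan mm 70.1 -20.2 F rad,tan,z -0.04 0.55 0.42 |Fh| 0.55 q7 -0.38 knob angle if touching 7.7
now 21.5 [0.6899 0.0315 0.054 ] ang 7.95 F [ 0.04 -0.55  0.42] w -0.0 q [ 0.26  0.77 -0.59  1.6   0.51  0.94 -0.38]
(np.float64(0.0018), np.float64(0.007), np.float64(0.0001), np.float64(0.0217)) rows>= 1.0
(np.float64(0.0038), np.float64(0.0152), np.float64(0.0001), np.float64(0.0439)) rows>= 1.0
(np.float64(0.0055), np.float64(0.0236), np.float64(0.0001), np.float64(0.0661)) rows>= 1.0
(np.float64(0.0068), np.float64(0.0319), np.float64(0.0001), np.float64(0.0883)) rows>= 1.0
(np.float64(0.0079), np.float64(0.0403), np.float64(0.0001), np.float64(0.1105)) rows>= 1.0
```

Request:
{"method": "drive_tool", "body": {
  "plan": [0.002, 0.007, 0, 0.022, 1, 0.004, 0.015, 0, 0.044, 1, 0.0055, 0.0235, 0, 0.066, 1, 0.0055, 0.0235, 0, 0.066, 1]
}}

```text
clock: 22.0
position: [0.6927, 0.0242, 0.054]
eef_rot: [3.137, 0.053, -0.01]
ft_force: [0.0, 0.4, -0.7]
width: 0.0001
```

```bash
python3 -c "
from kn import *
rep();plan([0,-2,-4,-6],.0205)"
```

```text
t 22.0 tcp [0.6927 0.0242 0.054 ] ang 1.95 rad,tan mm 70.1 -20.1 F rad,tan,z 0.02 -0.37 -0.73 |Fh| 0.37 q7 -0.46 knob angle if touching 1.6
now 22.0 [0.6927 0.0242 0.054 ] ang 1.95 F [ 0.01  0.37 -0.73] w 0.0001 q [ 0.25  0.77 -0.57  1.6   0.49  0.93 -0.46]
(np.float64(0.0019), np.float64(0.0065), np.float64(0.0001), np.float64(0.0216)) rows>= 1.0
(np.float64(0.0038), np.float64(0.0148), np.float64(0.0001), np.float64(0.0439)) rows>= 1.0
(np.float64(0.0055), np.float64(0.0231), np.float64(0.0001), np.float64(0.0661)) rows>= 1.0
(np.float64(0.0069), np.float64(0.0315), np.float64(0.0002), np.float64(0.0883)) rows>= 1.0
```

Request:
{"method": "drive_tool", "body": {
  "plan": [0.002, 0.0065, 0, 0.022, 1, 0.004, 0.015, 0, 0.044, 1, 0.0055, 0.023, 0, 0.066, 1, 0.0055, 0.023, 0, 0.066, 1]
}}

```text
clock: 22.5
position: [0.6946, 0.0172, 0.0541]
eef_rot: [3.135, -0.11, -0.01]
ft_force: [1.4, 1.6, -0.5]
width: 0.0
```

```bash
python3 -c "
from kn import *
rep();shot('k3');plan([-6,-8,-10,-12],.0205)"
```

```text
t 22.5 tcp [0.6946 0.0172 0.0541] ang -4.03 rad,tan mm 70.0 -20.4 F rad,tan,z 1.32 -1.66 -0.55 |Fh| 2.12 q7 -0.54 knob angle if touching -4.1
now 22.6 [0.6946 0.0172 0.0541] ang -3.98 F [-0.32 -0.59 -0.59] w 0.0 q [ 0.25  0.76 -0.55  1.59  0.47  0.93 -0.54]
(np.float64(0.0021), np.float64(0.0078), np.float64(0.0003), np.float64(0.0224)) rows>= 1.0
(np.float64(0.004), np.float64(0.016), np.float64(0.0003), np.float64(0.0446)) rows>= 1.0
(np.float64(0.0057), np.float64(0.0243), np.float64(0.0003), np.float64(0.0669)) rows>= 1.0
(np.float64(0.007), np.float64(0.0327), np.float64(0.0004), np.float64(0.0891)) rows>= 1.0
```

View pics/k3.png

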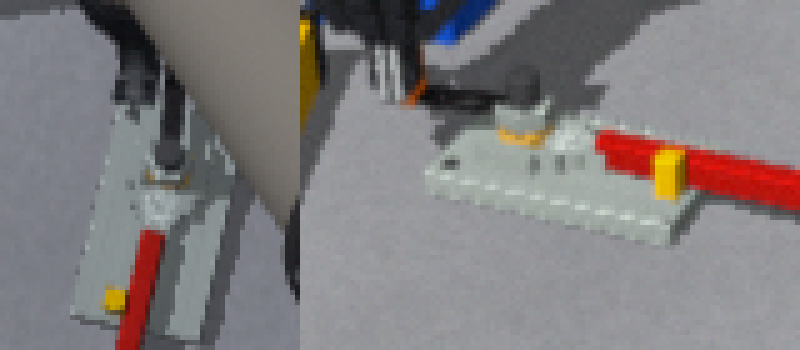

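Request:
{"method": "drive_tool", "body": {
  "plan": [0.002, 0.008, 0, 0.022, 1, 0.004, 0.016, 0, 0.045, 1, 0.0055, 0.024, 0, 0.067, 1, 0.0055, 0.024, 0, 0.067, 1]
}}

```text
clock: 23.1
position: [0.6958, 0.0095, 0.0541]
eef_rot: [3.124, -0.275, -0.009]
ft_force: [-0.8, 0.4, -0.0]
width: 0.0002
```

```bash
cat >> kn.py <<'E'
def avg(n=3):
    L=[]
    for i in range(n):
        S=read_state();L.append(S["ft_force"]);read_camera("side")
    S=read_state();L.append(S["ft_force"]);L=np.array(L);F=L.mean(0)
    Rm=cv2.Rodrigues(np.array(S["eef_rot"]))[0];tan=Rm[:2,1];rad=Rm[:2,0]
    print("avg F rad,tan,z",round(F[:2]@rad,2),round(F[:2]@tan/np.linalg.norm(tan),2),round(F[2],2),"sing tan",(L[:,:2]@tan).round(2))
E
python3 -c "
from kn import *
rep();avg(2);plan([-12,-14,-16,-18],.0205)"
```

```text
t 23.1 tcp [0.6958 0.0095 0.0541] ang -10.07 rad,tan mm 70.0 -20.3 F rad,tan,z -0.9 -0.27 -0.0 |Fh| 0.94 q7 -0.62 knob angle if touching -10.3
avg F rad,tan,z -0.44 -0.47 -0.45 sing tan [-0.27 -0.93 -0.22]
now 23.2 [0.6958 0.0096 0.0541] ang -10.01 F [ 0.02  0.22 -1.09] w -0.0001 q [ 0.24  0.76 -0.52  1.59  0.45  0.92 -0.62]
(np.float64(0.0022), np.float64(0.0073), np.float64(0.0004), np.float64(0.0221)) rows>= 1.0
(np.float64(0.0042), np.float64(0.0156), np.float64(0.0004), np.float64(0.0443)) rows>= 1.0
(np.float64(0.0059), np.float64(0.0239), np.float64(0.0005), np.float64(0.0665)) rows>= 1.0
(np.float64(0.0072), np.float64(0.0323), np.float64(0.0005), np.float64(0.0887)) rows>= 1.0
```

Request:
{"method": "drive_tool", "body": {
  "plan": [0.002, 0.0073, 0, 0.022, 1, 0.004, 0.0156, 0, 0.044, 1, 0.006, 0.024, 0, 0.0665, 1]
}}

```text
clock: 23.58
position: [0.6962, 0.0021, 0.0541]
eef_rot: [3.105, -0.44, -0.009]
ft_force: [-0.1, 2.1, -0.6]
width: -0.0003
```

```bash
python3 -c "
from kn import *
rep();avg(2);plan([-18,-20,-22,-24],.0205)"
```

```text
t 23.575 tcp [0.6962 0.0021 0.0541] ang -16.14 rad,tan mm 69.9 -20.5 F rad,tan,z -0.65 -1.98 -0.58 |Fh| 2.08 q7 -0.7 knob angle if touching -16.1
avg F rad,tan,z -0.41 -1.13 -0.6 sing tan [-1.98 -0.42 -1.  ]
now 23.675 [0.6962 0.0016 0.0541] ang -16.1 F [ 0.2   0.98 -1.11] w 0.0 q [ 0.24  0.75 -0.5   1.59  0.43  0.92 -0.7 ]
(np.float64(0.0018), np.float64(0.0062), np.float64(0.0002), np.float64(0.0211)) rows>= 1.0
(np.float64(0.0038), np.float64(0.0145), np.float64(0.0003), np.float64(0.0434)) rows>= 1.0
(np.float64(0.0055), np.float64(0.0228), np.float64(0.0003), np.float64(0.0656)) rows>= 1.0
(np.float64(0.0069), np.float64(0.0312), np.float64(0.0004), np.float64(0.0878)) rows>= 1.0
```

Request:
{"method": "drive_tool", "body": {
  "plan": [0.002, 0.006, 0, 0.021, 1, 0.004, 0.0145, 0, 0.043, 1, 0.0055, 0.023, 0, 0.0655, 1]
}}

```text
clock: 24.05
position: [0.6958, -0.0056, 0.0541]
eef_rot: [3.076, -0.602, -0.009]
ft_force: [-0.6, 1.5, -0.9]
width: -0.0
```

```bash
python3 -c "
from kn import *
rep();avg(1);plan([-24,-26,-28,-30],.0205)"
```

```text
t 24.05 tcp [ 0.6958 -0.0056  0.0541] ang -22.13 rad,tan mm 70.0 -20.4 F rad,tan,z -1.07 -1.16 -0.9 |Fh| 1.57 q7 -0.78 knob angle if touching -22.2
avg F rad,tan,z -0.98 -1.07 -0.73 sing tan [-1.15 -0.99]
now 24.1 [ 0.6958 -0.0062  0.0541] ang -22.23 F [-0.45  1.26 -0.55] w -0.0001 q [ 0.23  0.75 -0.47  1.59  0.41  0.91 -0.78]
(np.float64(0.0015), np.float64(0.0057), np.float64(0.0004), np.float64(0.0197)) rows>= 1.0
(np.float64(0.0035), np.float64(0.0139), np.float64(0.0004), np.float64(0.0419)) rows>= 1.0
(np.float64(0.0052), np.float64(0.0222), np.float64(0.0005), np.float64(0.0641)) rows>= 1.0
(np.float64(0.0066), np.float64(0.0306), np.float64(0.0005), np.float64(0.0863)) rows>= 1.0
```

Request:
{"method": "drive_tool", "body": {
  "plan": [0.0015, 0.006, 0, 0.02, 1, 0.0035, 0.014, 0, 0.042, 1, 0.005, 0.022, 0, 0.064, 1]
}}

```text
clock: 24.48
position: [0.6947, -0.013, 0.0542]
eef_rot: [3.04, -0.761, -0.008]
ft_force: [-0.3, 1.0, -0.7]
width: 0.0001
```

```bash
python3 -c "
from kn import *
rep();avg(1);shot('k4');plan([-30,-32,-34,-36],.0205)"
```

```text
t 24.475 tcp [ 0.6947 -0.013   0.0542] ang -28.12 rad,tan mm 69.9 -20.6 F rad,tan,z -0.74 -0.75 -0.66 |Fh| 1.06 q7 -0.86 knob angle if touching -28.0
avg F rad,tan,z -0.45 -0.79 -0.88 sing tan [-0.75 -0.83]
now 24.625 [ 0.6946 -0.0132  0.0541] ang -28.01 F [ 0.1   0.51 -1.23] w -0.0001 q [ 0.23  0.74 -0.45  1.6   0.39  0.9  -0.86]
(np.float64(0.0021), np.float64(0.0072), np.float64(0.0005), np.float64(0.0221)) rows>= 1.0
(np.float64(0.004), np.float64(0.0155), np.float64(0.0006), np.float64(0.0443)) rows>= 1.0
(np.float64(0.0057), np.float64(0.0238), np.float64(0.0006), np.float64(0.0665)) rows>= 1.0
(np.float64(0.0071), np.float64(0.0322), np.float64(0.0007), np.float64(0.0887)) rows>= 1.0
```

View pics/k4.png

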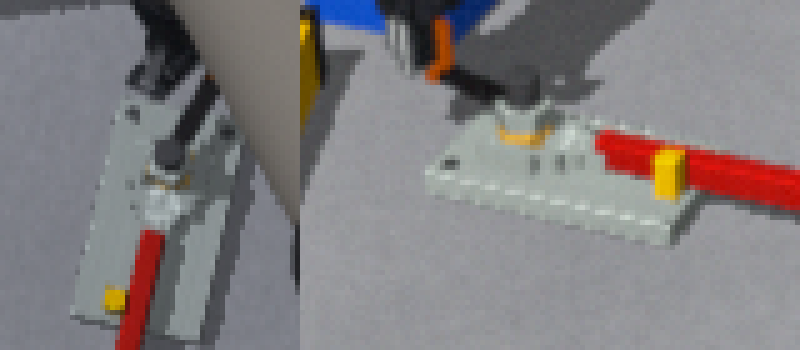

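Request:
{"method": "drive_tool", "body": {
  "plan": [0.002, 0.007, 0, 0.022, 1, 0.004, 0.0155, 0, 0.044, 1, 0.0055, 0.024, 0, 0.0665, 1]
}}

```text
clock: 25.0
position: [0.6927, -0.0205, 0.0542]
eef_rot: [2.995, -0.92, -0.007]
ft_force: [-0.1, 0.8, -1.2]
width: -0.0002
```

```bash
python3 -c "
from kn import *
rep();avg(1);plan([-36,-38,-40,-42],.0205)"
```

```text
t 25.0 tcp [ 0.6927 -0.0205  0.0542] ang -34.14 rad,tan mm 70.0 -20.4 F rad,tan,z -0.5 -0.6 -1.24 |Fh| 0.79 q7 -0.94 knob angle if touching -34.2
avg F rad,tan,z -0.79 -0.72 -1.32 sing tan [-0.6  -0.84]
now 25.05 [ 0.6926 -0.0211  0.0542] ang -34.23 F [-0.42  1.3  -1.39] w 0.0001 q [ 0.22  0.73 -0.42  1.6   0.37  0.89 -0.94]
(np.float64(0.0016), np.float64(0.0058), np.float64(0.0007), np.float64(0.0196)) rows>= 1.0
(np.float64(0.0036), np.float64(0.014), np.float64(0.0008), np.float64(0.0419)) rows>= 1.0
(np.float64(0.0053), np.float64(0.0224), np.float64(0.0008), np.float64(0.0641)) rows>= 1.0
(np.float64(0.0067), np.float64(0.0307), np.float64(0.0009), np.float64(0.0863)) rows>= 1.0
```

Request:
{"method": "drive_tool", "body": {
  "plan": [0.0015, 0.006, 0, 0.02, 1, 0.0035, 0.014, 0, 0.042, 1, 0.005, 0.022, 0, 0.064, 1]
}}

```text
clock: 25.42
position: [0.6901, -0.0275, 0.0542]
eef_rot: [2.943, -1.075, -0.007]
ft_force: [-0.3, 2.1, -0.3]
width: 0.0002
```

```bash
python3 -c "
from kn import *
rep();avg(1);plan([-42,-44,-46,-48],.0205)"
```

```text
t 25.425 tcp [ 0.6901 -0.0275  0.0542] ang -40.13 rad,tan mm 69.9 -20.6 F rad,tan,z -1.61 -1.44 -0.35 |Fh| 2.16 q7 -1.02 knob angle if touching -40.0
avg F rad,tan,z -1.55 -0.9 -0.17 sing tan [-1.43 -0.36]
now 25.475 [ 0.6899 -0.028   0.0542] ang -40.22 F [-0.9   1.23  0.01] w -0.0004 q [ 0.22  0.73 -0.4   1.61  0.35  0.88 -1.02]
(np.float64(0.0017), np.float64(0.0066), np.float64(0.0009), np.float64(0.0198)) rows>= 1.0
(np.float64(0.0037), np.float64(0.0148), np.float64(0.0009), np.float64(0.042)) rows>= 1.0
(np.float64(0.0054), np.float64(0.0231), np.float64(0.001), np.float64(0.0642)) rows>= 1.0
(np.float64(0.0068), np.float64(0.0315), np.float64(0.0011), np.float64(0.0864)) rows>= 1.0
```

Request:
{"method": "drive_tool", "body": {
  "plan": [0.0017, 0.0066, 0, 0.02, 1, 0.0037, 0.0148, 0, 0.042, 1, 0.0054, 0.023, 0.001, 0.064, 1]
}}

```text
clock: 25.85
position: [0.6868, -0.0342, 0.0541]
eef_rot: [2.882, -1.227, -0.005]
ft_force: [1.0, 3.2, -0.1]
width: 0.0
```

```bash
python3 -c "
from kn import *
rep();avg(1);shot('k5');plan([-48,-50,-52,-54],.0205)"
```

```text
t 25.85 tcp [ 0.6868 -0.0342  0.0541] ang -46.1 rad,tan mm 70.0 -20.8 F rad,tan,z -1.63 -2.95 -0.14 |Fh| 3.36 q7 -1.1 knob angle if touching -45.8
avg F rad,tan,z -1.65 -2.21 -0.21 sing tan [-2.94 -1.49]
now 26.0 [ 0.6866 -0.0344  0.0541] ang -46.0 F [0.2  1.61 0.1 ] w -0.0 q [ 0.21  0.72 -0.37  1.62  0.33  0.87 -1.1 ]
(np.float64(0.0021), np.float64(0.0077), np.float64(0.0003), np.float64(0.0223)) rows>= 1.0
(np.float64(0.0041), np.float64(0.016), np.float64(0.0004), np.float64(0.0445)) rows>= 1.0
(np.float64(0.0058), np.float64(0.0243), np.float64(0.0005), np.float64(0.0667)) rows>= 1.0
(np.float64(0.0071), np.float64(0.0327), np.float64(0.0006), np.float64(0.0889)) rows>= 1.0
```

View pics/k5.png

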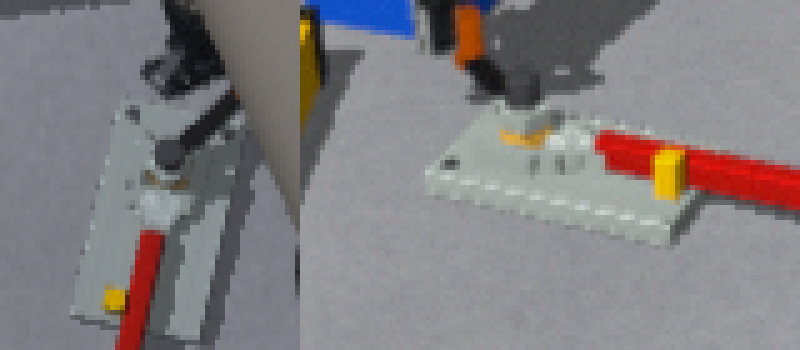

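Request:
{"method": "drive_tool", "body": {
  "plan": [0.001, 0.004, 0, 0.011, 1, 0.002, 0.0077, 0, 0.022, 1, 0.003, 0.012, 0, 0.033, 1, 0.004, 0.016, 0, 0.0445, 1]
}}

```text
clock: 26.5
position: [0.6839, -0.0386, 0.0541]
eef_rot: [2.838, -1.325, -0.006]
ft_force: [1.9, 1.4, -0.7]
width: -0.0002
```

```bash
python3 -c "
from kn import *
rep();avg(2);plan([-51,-52,-53,-54,-55,-56],.0205)"
```

```text
t 26.5 tcp [ 0.6839 -0.0386  0.0541] ang -50.07 rad,tan mm 69.9 -20.5 F rad,tan,z 0.12 -2.32 -0.73 |Fh| 2.32 q7 -1.15 knob angle if touching -50.1
avg F rad,tan,z -0.95 -2.2 -0.8 sing tan [-2.32 -2.36 -1.93]
now 26.6 [ 0.6838 -0.0388  0.0541] ang -50.04 F [ 0.36  2.58 -0.97] w -0.0002 q [ 0.21  0.71 -0.36  1.63  0.31  0.87 -1.15]
(np.float64(0.0012), np.float64(0.0033), np.float64(0.0003), np.float64(0.0106)) rows>= 1.0
(np.float64(0.0023), np.float64(0.0074), np.float64(0.0004), np.float64(0.0217)) rows>= 1.0
(np.float64(0.0033), np.float64(0.0115), np.float64(0.0004), np.float64(0.0329)) rows>= 1.0
(np.float64(0.0042), np.float64(0.0157), np.float64(0.0005), np.float64(0.044)) rows>= 1.0
(np.float64(0.0051), np.float64(0.0198), np.float64(0.0005), np.float64(0.0551)) rows>= 1.0
(np.float64(0.0059), np.float64(0.024), np.float64(0.0006), np.float64(0.0662)) rows>= 1.0
```

Request:
{"method": "drive_tool", "body": {
  "plan": [0.001, 0.0033, 0, 0.011, 1, 0.0023, 0.0074, 0, 0.022, 1, 0.0033, 0.0115, 0, 0.033, 1, 0.0042, 0.0157, 0, 0.044, 1]
}}

```text
clock: 27.1
position: [0.6811, -0.0425, 0.0542]
eef_rot: [2.79, -1.423, -0.005]
ft_force: [1.8, 3.6, -0.6]
width: 0.0001
```

```bash
python3 -c "
from kn import *
rep();avg(2);plan([-55,-56,-57,-58,-59,-60],.0205)"
```

```text
t 27.1 tcp [ 0.6811 -0.0425  0.0542] ang -54.06 rad,tan mm 69.8 -20.8 F rad,tan,z -1.89 -3.55 -0.57 |Fh| 4.02 q7 -1.21 knob angle if touching -53.8
avg F rad,tan,z -1.6 -3.14 -0.73 sing tan [-3.55 -3.51 -2.37]
now 27.2 [ 0.6811 -0.0425  0.0542] ang -54.03 F [ 1.5   1.97 -1.12] w 0.0 q [ 0.2   0.71 -0.34  1.64  0.3   0.86 -1.21]
(np.float64(0.0017), np.float64(0.0047), np.float64(0.0006), np.float64(0.0108)) rows>= 1.0
(np.float64(0.0028), np.float64(0.0088), np.float64(0.0007), np.float64(0.0219)) rows>= 1.0
(np.float64(0.0038), np.float64(0.0129), np.float64(0.0007), np.float64(0.033)) rows>= 1.0
(np.float64(0.0048), np.float64(0.017), np.float64(0.0007), np.float64(0.0441)) rows>= 1.0
(np.float64(0.0056), np.float64(0.0212), np.float64(0.0008), np.float64(0.0552)) rows>= 1.0
(np.float64(0.0064), np.float64(0.0253), np.float64(0.0008), np.float64(0.0664)) rows>= 1.0
```

Request:
{"method": "drive_tool", "body": {
  "plan": [0.0015, 0.0047, 0, 0.011, 1, 0.003, 0.0088, 0, 0.022, 1, 0.004, 0.013, 0, 0.033, 1, 0.005, 0.017, 0, 0.044, 1]
}}

```text
clock: 27.7
position: [0.6786, -0.0456, 0.0545]
eef_rot: [2.741, -1.52, -0.003]
ft_force: [3.7, 6.0, -1.1]
width: -0.0005
```

```bash
python3 -c "
from kn import *
rep();avg(2);shot('k6');plan([-58.5,-59,-59.5,-60,-61],.0205)"
```

```text
t 27.7 tcp [ 0.6786 -0.0456  0.0545] ang -58.02 rad,tan mm 69.5 -21.8 F rad,tan,z -3.1 -6.34 -1.12 |Fh| 7.06 q7 -1.26 knob angle if touching -57.0
avg F rad,tan,z -2.79 -6.32 -1.72 sing tan [-6.34 -6.02 -6.6 ]
now 27.9 [ 0.6786 -0.0456  0.0545] ang -57.99 F [ 4.14  5.06 -0.8 ] w -0.0003 q [ 0.2   0.7  -0.33  1.64  0.29  0.85 -1.26]
(np.float64(0.0023), np.float64(0.0064), np.float64(0.0017), np.float64(0.0057)) rows>= 1.0
(np.float64(0.0028), np.float64(0.0084), np.float64(0.0017), np.float64(0.0113)) rows>= 1.0
(np.float64(0.0034), np.float64(0.0105), np.float64(0.0017), np.float64(0.0168)) rows>= 1.0
(np.float64(0.0039), np.float64(0.0125), np.float64(0.0017), np.float64(0.0224)) rows>= 1.0
(np.float64(0.0049), np.float64(0.0167), np.float64(0.0018), np.float64(0.0335)) rows>= 1.0
```

View pics/k6.png

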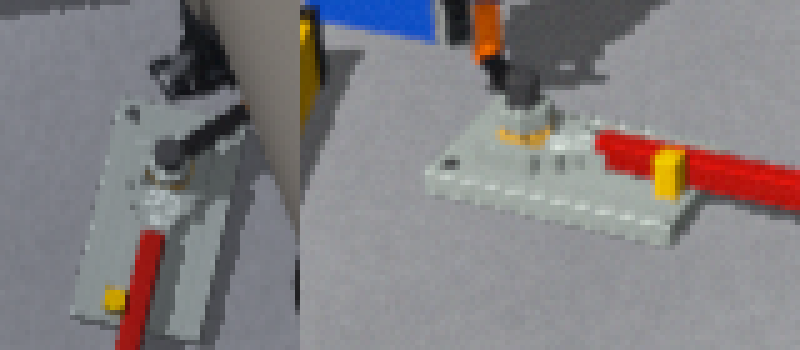

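Request:
{"method": "drive_tool", "body": {
  "plan": [0, 0.006, 0, 0.003, 1, 0.0005, 0.009, 0, 0.009, 1, 0.001, 0.012, 0, 0.016, 1, 0.002, 0.015, 0, 0.023, 1, 0.0025, 0.018, 0, 0.03, 1, 0.003, 0.021, 0, 0.037, 1, 0.004, 0.023, 0, 0.043, 1, 0.004, 0.023, 0, 0.043, 1]
}}

```text
clock: 28.9
position: [0.6759, -0.0482, 0.0554]
eef_rot: [2.693, -1.613, 0.002]
ft_force: [7.4, 6.7, -2.9]
width: 0.0001
```

```bash
python3 -c "
from kn import *
rep();avg(2);plan([-61,-62,-63],.0205)"
```

```text
t 28.9 tcp [ 0.6759 -0.0482  0.0554] ang -61.83 rad,tan mm 68.9 -22.8 F rad,tan,z -2.37 -9.67 -2.87 |Fh| 9.95 q7 -1.31 knob angle if touching -60.0
avg F rad,tan,z -2.33 -9.82 -2.91 sing tan [ -9.67 -10.28  -9.51]
now 29.0 [ 0.6759 -0.0481  0.0554] ang -61.82 F [ 7.1   6.87 -2.89] w -0.0 q [ 0.19  0.69 -0.31  1.66  0.27  0.84 -1.31]
(np.float64(0.0027), np.float64(0.0043), np.float64(0.0047), np.float64(-0.0091)) rows>= 1.0
(np.float64(0.004), np.float64(0.0084), np.float64(0.0047), np.float64(0.002)) rows>= 1.0
(np.float64(0.0051), np.float64(0.0125), np.float64(0.0047), np.float64(0.0131)) rows>= 1.0
```

Request:
{"method": "drive_tool", "body": {
  "plan": [0, 0.0105, 0, 0, 1, 0.0005, 0.0135, 0, 0.003, 1, 0.001, 0.0165, 0.001, 0.007, 1, 0.0015, 0.0195, 0.001, 0.011, 1, 0.002, 0.0225, 0.001, 0.014, 1, 0.0025, 0.025, 0.001, 0.016, 1, 0.0025, 0.025, 0.001, 0.016, 1]
}}

```text
clock: 29.88
position: [0.6734, -0.0498, 0.0562]
eef_rot: [-2.672, 1.644, -0.011]
ft_force: [10.3, 6.7, -4.5]
width: -0.0
```

```bash
python3 -c "
from kn import *
rep();avg(2)"
```

```text
t 29.875 tcp [ 0.6734 -0.0498  0.0562] ang -63.2 rad,tan mm 68.6 -21.5 F rad,tan,z -1.38 -12.23 -4.54 |Fh| 12.31 q7 -1.33 knob angle if touching -62.4
avg F rad,tan,z -1.94 -12.6 -4.58 sing tan [-12.23 -13.27 -12.31]
```

Request:
{"method": "drive_tool", "body": {
  "plan": [0, 0.015, 0.001, 0, 1, 0.0005, 0.0175, 0.002, 0.003, 1, 0.001, 0.0195, 0.003, 0.006, 1, 0.001, 0.021, 0.003, 0.008, 1, 0.001, 0.021, 0.003, 0.008, 1, 0.001, 0.021, 0.003, 0.008, 1, 0.001, 0.021, 0.003, 0.008, 1]
}}

```text
clock: 30.85
position: [0.6723, -0.0505, 0.0567]
eef_rot: [-2.656, 1.656, -0.02]
ft_force: [11.6, 7.2, -5.0]
width: 0.0002
```

```bash
python3 -c "
from kn import *
rep();avg(4)"
```

```text
t 30.85 tcp [ 0.6723 -0.0505  0.0567] ang -63.87 rad,tan mm 68.5 -20.9 F rad,tan,z -1.33 -13.55 -5.0 |Fh| 13.62 q7 -1.34 knob angle if touching -63.5
avg F rad,tan,z -1.63 -13.4 -4.71 sing tan [-13.55 -13.71 -12.83 -13.48 -13.43]
```

Request:
{"method": "drive_tool", "body": {
  "plan": [0, 0.017, 0.001, 0.001, 1, 0, 0.019, 0.001, 0.003, 1, 0, 0.02, 0.001, 0.004, 1, 0, 0.02, 0.001, 0.004, 1, 0, 0.02, 0.001, 0.004, 1, 0, 0.02, 0.001, 0.004, 1, 0, 0.02, 0.001, 0.004, 1, 0, 0.02, 0.001, 0.004, 1, 0, 0.02, 0.001, 0.004, 1, 0, 0.02, 0.001, 0.004, 1, 0, 0.02, 0.001, 0.004, 1]
}}

```text
clock: 32.42
position: [0.6716, -0.0506, 0.0576]
eef_rot: [-2.645, 1.658, -0.03]
ft_force: [12.5, 7.4, -5.4]
width: -0.0001
```

```bash
python3 -c "
from kn import *
rep();avg(3);shot('k7')"
```

```text
t 32.425 tcp [ 0.6716 -0.0506  0.0576] ang -64.17 rad,tan mm 68.2 -20.6 F rad,tan,z -1.18 -14.51 -5.38 |Fh| 14.56 q7 -1.34 knob angle if touching -64.1
avg F rad,tan,z -0.97 -14.55 -6.14 sing tan [-14.5  -14.66 -14.78 -14.22]
```

View pics/k7.png

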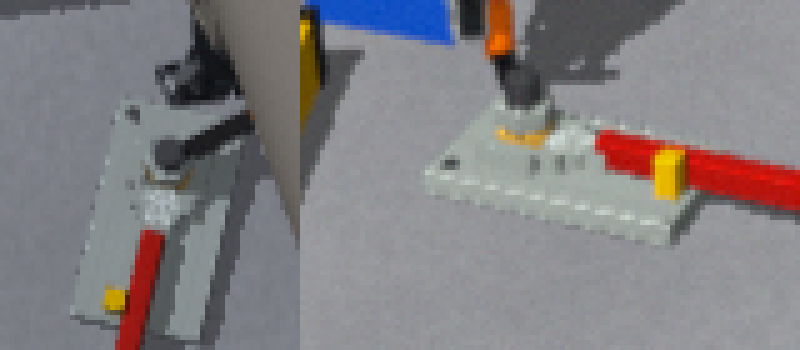

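The push held at about 14.5 N for over a second, with the spanner steady against the lug. Now I back off gently, lift, and clear the view.

Request:
{"method": "drive_tool", "body": {
  "plan": [0, 0.008, 0, 0, 1, 0, 0, 0, 0, 1, 0, -0.01, 0, 0, 1, 0, -0.03, 0, 0, 1, 0, -0.06, 0, 0, 1, 0, -0.07, 0, 0, 1, 0, -0.07, -0.15, 0, 1, 0, -0.07, -0.35, 0, 1, 0, -0.07, -0.5, 0, 1, 0, -0.07, -0.5, 0, 1]
}}

```text
clock: 33.92
position: [0.6888, -0.0427, 0.2131]
eef_rot: [-2.641, 1.657, -0.041]
ft_force: [-0.0, 0.4, -0.3]
width: 0.0001
```

```bash
python3 -c "
from kn import *
rep();rows([(.62,-.27,.2,-64)])"
```

```text
t 33.925 tcp [ 0.6888 -0.0427  0.2131] ang -64.22 rad,tan mm 68.6 -39.6 F rad,tan,z -0.35 -0.13 -0.31 |Fh| 0.38 q7 -1.3 knob angle if touching -48.4
now 33.925 [ 0.6888 -0.0427  0.2131] ang -64.22 F [-0.03  0.37 -0.31] w 0.0001 q [ 0.21  0.52 -0.35  1.54  0.19  1.07 -1.3 ]
(np.float64(0.5819), np.float64(0.5373), np.float64(0.0316), np.float64(-0.0024)) rows>= 4.0
```

Request:
{"method": "drive_tool", "body": {
  "plan": [0.3, 0.27, 0, 0, 1, 0.58, 0.54, 0, 0, 1, 0.58, 0.54, 0, 0, 1, 0.58, 0.54, 0, 0, 1, 0.58, 0.54, 0, 0, 1, 0.58, 0.54, 0, 0, 1]
}}

```text
clock: 34.67
position: [0.6182, -0.2693, 0.2084]
eef_rot: [-2.641, 1.657, -0.038]
ft_force: [-0.5, -0.4, -0.0]
width: 0.0001
```

```bash
python3 - <<'E'
from kn import *
from meas import *
rep();shot('k8')
t,s=pickle.load(open("b.pkl","rb"))
a=t['frame'][130:215,220:290];b=s['frame'][180:235,170:275]
cv2.imwrite('pics/k8a.png',cv2.resize(a,None,fx=7,fy=7,interpolation=0));cv2.imwrite('pics/k8b.png',cv2.resize(b,None,fx=7,fy=7,interpolation=0))
k=big(mask(t,"orange",(230,130,290,200)));X=onz(t,*k[2],.077);d=(X[:2]-NUT)*1000;print("knob",X,np.hypot(*d),np.degrees(np.arctan2(d[1],d[0])))
f=t["frame"].astype(int);m=((f[...,2]-f[...,1]>45)&(f[...,1]<70)).astype(np.uint8);z=np.zeros_like(m);z[165:230,235:275]=1
m=big(m*z)[0];ys,xs=np.nonzero(m)
P=np.array([onz(t,u,v,.036)[:2] for u,v in zip(xs,ys)])*1000;print(cv2.minAreaRect(P.astype(np.float32)))
cv2.imwrite('pics/k8t.png',t['frame'])
E
```

```text
t 34.675 tcp [ 0.6182 -0.2693  0.2084] ang -64.23 rad,tan mm 241.9 122.5 F rad,tan,z 0.17 0.61 -0.04 |Fh| 0.64 q7 -0.92 knob angle if touching nan
knob [ 0.6595 -0.0574  0.077 ] 69.3675299677743 -58.546805593632804
((513.0364990234375, 26.158775329589844), (15.474617004394531, 131.20230102539062), 77.847900390625)kn.py:10: RuntimeWarning: invalid value encountered in arcsin
  print("t",round(S["clock"],3),"tcp",S["position"],"ang",round(a,2),"rad,tan mm",round(d@rad,1),round(d@tan,1),"F rad,tan,z",round(F[:2]@rad,2),round(F[:2]@tan,2),round(F[2],2),"|Fh|",round(np.hypot(*F[:2]),2),"q7",round(S["joint_pos"][6],2),"knob angle if touching",round(a-np.degrees(np.arcsin((d@tan+off*1000)/70)),1))
```

View pics/k8a.png

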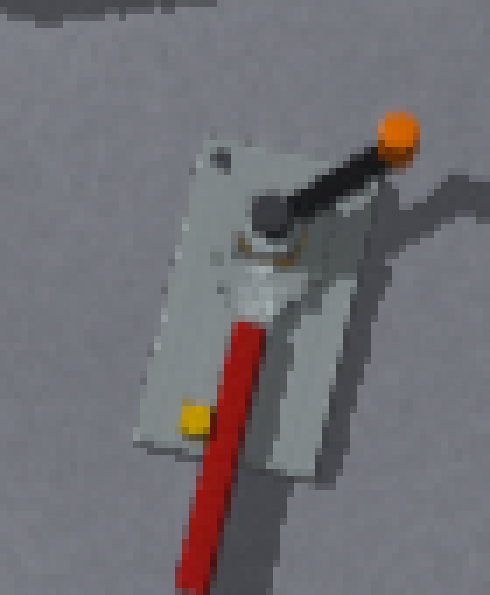

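View pics/k8b.png

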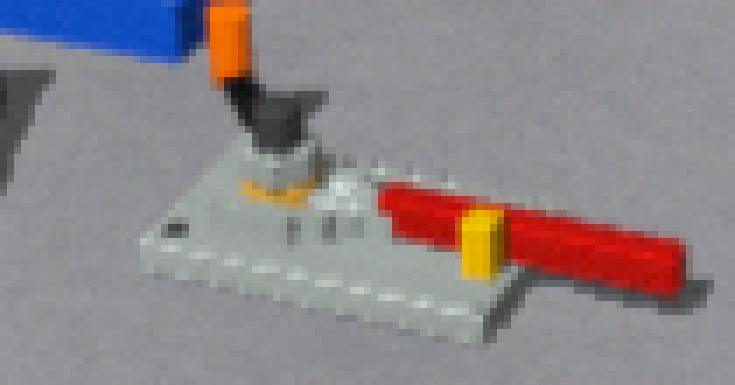

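View pics/k8t.png

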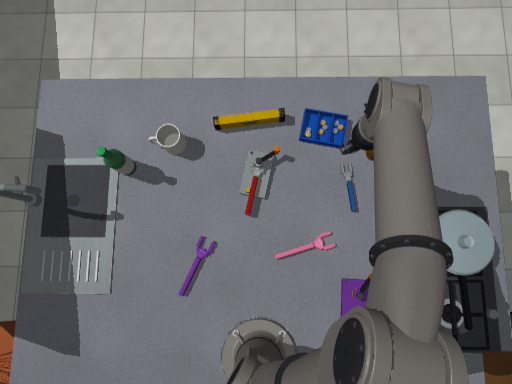

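Request:
{"method": "drive_tool", "body": {
  "plan": [0, 0, 0, 0, 1, 0, 0, 0, 0, 1, 0, 0, 0, 0, 1, 0, 0, 0, 0, 1]
}}

```text
clock: 35.28
position: [0.6192, -0.2677, 0.209]
eef_rot: [-2.643, 1.653, -0.039]
ft_force: [-0.6, 0.3, 0.1]
width: 0.0001
```

```bash
python3 - <<'E'
from kn import *
from meas import *
t=read_camera("top");s=read_camera("side")
k=big(mask(t,"orange",(230,130,290,200)));X=onz(t,*k[2],.077);d=(X[:2]-NUT)*1000;print("knob",k[2],X,np.hypot(*d),np.degrees(np.arctan2(d[1],d[0])))
old=pickle.load(open("b.pkl","rb"))
k=big(mask(old[0],"orange",(230,130,290,200)));print("old",k[2])
a=pickle.load(open("side0.pkl","rb"))["frame"][195:220,195:235]
cv2.imwrite("pics/n.png",cv2.resize(np.hstack([a,s["frame"][195:220,195:235]]),None,fx=9,fy=9,interpolation=0))
E
```

```text
knob [276.3889 148.3333] [ 0.6595 -0.0574  0.077 ] 69.3675299677743 -58.546805593632804
old [276.3889 148.3333]
```

View pics/n.png

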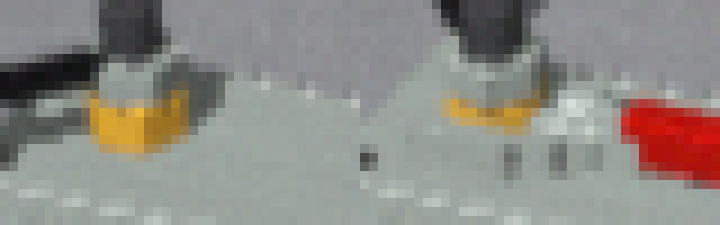

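```bash
python3 -c "
from rig import *
print(finish_job())"
```

```text
the job is handed in; nothing more can be done
None
```

I did the whole sequence and handed the job in at about 35 s. No verdict came back, and two of my checks, the lever springing back and the brass nut's angle, leave some doubt.

**Spanner:** I slid the red spanner onto the brass nut until it met about 5 N of resistance and laid it flat. I then turned it clockwise against the yellow lug with a few newtons of contact and let go. Before the lever was tightened, the camera put the middle of its jaw within 1 mm of the stud axis. After tightening, the handle was still against the lug, parallel to the plate, and had not moved by more than about 0.5 mm.

**Jam nut:** I swung the orange knob clockwise by about 98 degrees with the shut gripper. It ran freely, then dragged, then stiffened at about 1 N per mm. I raised the push in steps to about 13.5 N and then 14.5 N, with about a second at the final level. The highest single reading I took was 14.8 N sideways, with 5–6 N of vertical rubbing on top (under 16 N combined). I read the force only between moves, so a brief peak would not have shown.

**Final checks and doubts:**
- **Spring-back:** When I let go, the lever came back about 5 degrees. It then stayed put in two pictures 0.6 s apart, and the robot was touching nothing. I took it as still tight, but did not push it again to check.
- **Brass nut:** I could not read its angle, because the jaw hides its corners. In the last side picture the visible corner sat differently from the start. I put that down to the jaw covering the lower part of the nut. The jaw allows only about 5 degrees of play, so I infer a turn of no more than about 12 degrees.
- **Stud position:** While pushing home, the arm's own position put the jaw about 2 mm past the stud. The camera agreed with the stud instead, so I trusted the camera.

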